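# Hang the wax tin on its keeper peg

### The job

Hang the glassblower's wax tin back on the peg of the tool post: use its steel eye to lift the yellow gravity keeper, pass the eye over the peg and slide the tin fully home, its back flat against the blue plate, so that the keeper drops shut behind the eye. Work gently, keep the tin upright, leave the other tools alone, and let go of it.

Things in the scene. Friction and masses are not known exactly. Their poses are not given: they have to be found in the camera images.
- tin: Open dark steel tin with a yellow wax cake fixed in it, 0.3 to 0.5 kg, standing on the table. Origin: centre of the box's underside; z up. Box 104 mm (x) by 100 (y) by 45 high. Back at +x: flat rear face at x = 52 mm, with a 46 mm wide tab up to z = 54 that carries the eye. At the front an upright wooden grip: x -64 to -52, 36 mm wide in y, up to z = 108; 98 mm free between grip and eye.
- tin_eye (a point): Top of the tin's steel eye, on the axis of its bar: (49, 0, 83) mm in the tin's frame, with the tin's axes. The eye is an arch of 6 mm round bar in the tin's y-z plane, bluntly peaked, 20 mm wide inside and open for 26 mm from the tab's top edge (z = 54) to the bar's underside (z = 80).
- tin_grip (a point): Middle of the wooden grip's thickness, at (-58, 0, 88) mm in the tin's frame, 20 mm below its top: pinch here across the 12 mm thickness (along the tin's x).
- rack: Tool post bolted down: 41 mm aluminium upright, 233 mm high, on a grey foot 10 mm thick (x -80 to 70 mm, y -60 to 60). Origin on the table under the upright's axis; front along its own -x. A blue plate 50 mm wide is clamped to the front, with a peg and keeper. Its clamp height is NOT measured: find it by sight or feel. Pressing the tin on it over 20 N, or the robot over 25 N, is rough handling.
- rack_face (a point): On the table below the blue plate's front face (rack x = -27 mm), rack axes. 'Out' = mm in front of that face, 'up' = mm above where the peg's axis leaves it, which is 145 to 185 mm above the table, unmeasured. Peg: 8 mm round bar, axis from (out 0, up 0) rising to (out 46, up 8), tip at out 50. The plate spans up -95 to 36. An eye bar resting on the peg: up = 7 + 0.18 x out; home: out 3, up 8.
- keeper (a joint): Yellow gravity keeper, rad: 0 = shut, down on the peg; grows as its free end is lifted (0.6 N), to 1.0; falls shut by itself. Strap 16 mm wide, 4 mm thick, pivot at out 5, up 22. Shut: level arm from pivot to out 42, top at up 24; leg at out 38 to 42 down to the peg; level lip from its foot past the peg's tip to out 72, underside at up 12.5, top 16.5. It is rigid if pressed down.
- lip (a point): On the table below the free part of the keeper's lip (out 61), rack axes. Pushing inwards jams the keeper: lift it from below its lip, beyond the peg's tip (eye bar at out 56 to 67). Eye bar at up 17 to 29 clears the tip while the tab stays below the peg; then slide it in between peg and keeper. Past out 34, and let down on the peg, the leg drops behind it.
- jacks: Glassblower's jacks (big sprung steel tongs), 310 x 80 mm, 16 mm high, lying flat. Leave alone.
- block: Wooden forming block: cup of 90 mm diameter, 48 mm high, with a 150 mm handle along its +x. Leave alone.
- paddle: Flat wooden paddle, 300 x 75 x 14 mm, lying along its x. Leave alone.
- shears: Steel shears with loop handles, 220 x 80 mm, 12 mm high, lying flat. Leave alone.
- tweezers: Steel tweezers, 190 x 40 mm, 10 mm high, lying flat. Leave alone.
- gourd: Orange glass pumpkin, 76 mm diameter, 65 mm high. Leave alone.
- slab: Black graphite slab, 130 x 75 x 22 mm. Leave alone.

How it is judged:
By the outcome, as a careful person would: the job done as asked, in the order asked, and still so for the second after the job is handed in, with the robot touching nothing.
It also fails if it takes over 59 s, if anything falls off the work surface, if the arm or the gripper's body presses on something with over 40 N, if the wrist force passes 120 N, or if a joint passes its speed limit or range.

### The arm

A 7-joint arm with a two-finger parallel gripper is mounted at the origin on the work surface. World frame = base frame: x ahead of the robot, y to its left, z up, the work surface at z = 0. Lengths are in m, angles in rad, forces in N, time in s.
With the tool pointing down it reaches from about 0.4 to 0.875 m from the base axis. Payload 19.3 kg.
Tool frame: the origin (TCP) lies at the very end of the fingers, on their centre line; the grasp point (between the pads) lies 19 mm behind it; z points along the fingers, y is the direction in which the jaws open and shut (so a half turn about z gives the same grasp; the last joint's range is limited). The gripper opens to 85 mm and grips with 20 to 120 N. Pads are 22 mm wide; open, the fingers measure 114 mm over their backs; the gripper's body (76 mm by 85 mm) begins 54 mm behind the grasp point. The pads swing forward as they close: fully open they stand 13 mm farther back than shut.
Start: joints at [1.103, 0.521, -0.036, 1.599, 0.021, 1.021, -0.113], TCP at [0.242, -0.576, 0.231] pointing down, gripper open.
Joint ranges: [-2.91, 2.91], [-0.3, 2.13], [-1.5, 1.42], [0.17, 2.43], [-1.26, 4.41], [0.16, 1.93], [-2.52, 2.52]. Speed limits (rad/s): [1.89, 1.89, 2.39, 2.39, 3.01, 3.01, 3.01].

### API

Orientations are given as [roll, pitch, yaw] about the fixed x, y, z axes, in that order (R = Rz(yaw) Ry(pitch) Rx(roll)).
In Python, from workcell import bot gives the robot as it stands. The module is installed in compiled form; this text tells all that it offers.
- The arm moves only by the shell command python3 -m inch 'ROWS' [FORCE]. ROWS is JSON, a list of rows, each an object of numbers: "dx", "dy", "dz": the shift along the tool's x, y, z in mm; "rx", "ry", "rz": the turn, a rotation vector about the tool's x, y, z in rad; "hand": the closure, from -1 (fully open) to 1 (shut), so that 0 is half open. In form: [{"dx": .., "dy": .., "dz": .., "rx": .., "ry": .., "rz": .., "hand": ..}, ...]. A call has 1 to 10 rows; each row shifts and turns the commanded pose from where the row before left it, along the tool's axes as they then stand; what a row does not reach is not made up. A row lasts 1/10 s, in which the tool goes at most 50 mm and 8.59 degrees, less where a joint would pass 70% of its speed; a pose out of reach is approached as far as the arm can. A call with a gripper value outside its range is refused whole. The fingers move at their own pace and stop on an object; FORCE is the grip in N (left out, the last holds). Time passes only in rows, so rows that do not move let the fingers close. It gives the time, the measured TCP pose, the force and the opening at its end, in the units of the state.
- bot.observe(): the state, without advancing time (a new reading comes with each control period).
- bot.grab_frame(name): name is "side" or "top"; returns (picture, depth): 400x640x3 uint8, red, green, blue; 400x640 float32, m along the optical axis (not along the pixel's ray), 0 where there is no reading.
- bot.get_calibration(name): a dict with "vertical_fov" (degrees; the focal length in pixels is half the picture's height over the tangent of half this angle, whatever the lens; pixels are square), "cx", "cy" (the principal point, pixels), "origin" and "orientation" of the camera in the world. Camera axes: x right, y down, z forward; pixel columns grow to the right and rows downward; lengths in m; the calibration is good to about 2 mm. A picture is of the moment at which its call begins. get_calibration takes no time and is no camera call.
- bot.job_done(): hands the job in, once; it reports no verdict.
Trained networks look in the newest picture that a camera, given by its name, has taken for a name from the list of things; names that differ only in an ending like _2 or _b are one class to them, and where a whole thing is asked for, a point or a joint stands for the part that bears it (a point fixed in the world has none). Each returns a list of dicts, best first, with "score" (0 to 1); they miss things now and then, are a little off and sometimes report something else, mostly with a low value. They report only what shows in the picture. A call takes as long as a camera call.
- bot.trace(camera, target): "region" (400x640 bool, what is visible of it) and "box" ([left, top, right, bottom] in pixels, round what is visible of it).
- bot.tip_of(camera, target): "centre" ([row, column] in pixels: a listed point, or the origin of a listed thing).
The state is a dict: "clock": time; "qpos": joint angles; "qd": joint speeds; "joint_efforts": joint torques, N m; "position": TCP position; "tool_rot": TCP orientation; "force": force on the tool from outside, world axes, zero at the start; "moment": the same for the moment, N m; "grip_width": finger opening in m.
Only numpy, scipy, OpenCV 4.12 (cv2) and the standard library are available. Lean on these libraries where they do the work, as an engineer would, in place of code of your own. Each camera call takes 0.05 s, during which the arm holds its last target.

## Working session

There is one attempt and no reset: what is moved stays moved. The work goes in short steps, Python scripts to look and compute and a shell command to move; the robot and the scene stay as the last step left them, time stands still between calls to the robot, and variables do not carry over. Pictures are saved under pics/ and viewed, and the job is handed in when it is done.

```bash
mkdir -p pics
cat > h.py <<'E'
import numpy as np, cv2
from scipy.spatial.transform import Rotation as R
from workcell import bot
def cal(n):
    c=bot.get_calibration(n); f=200/np.tan(np.radians(c["vertical_fov"])/2)
    o=np.array(c["orientation"],float)
    Rm=o if o.shape==(3,3) else R.from_euler('xyz',o).as_matrix()
    return f,c["cx"],c["cy"],np.array(c["origin"]),Rm
def px2w(n,r,c,d):
    f,cx,cy,o,Rm=cal(n); r=np.asarray(r,float);c=np.asarray(c,float);d=np.asarray(d,float)
    p=np.stack([(c-cx)/f*d,(r-cy)/f*d,d],-1); return p@Rm.T+o
def w2px(n,p):
    f,cx,cy,o,Rm=cal(n); q=(np.asarray(p)-o)@Rm
    return np.stack([q[...,1]/q[...,2]*f+cy,q[...,0]/q[...,2]*f+cx],-1)
def ray(n,r,c,z):
    f,cx,cy,o,Rm=cal(n); v=Rm@np.array([(c-cx)/f,(r-cy)/f,1]); return o+v*(z-o[2])/v[2]
E
python3 - <<'E'
from h import *
for n in ("side","top"):
    im,d=bot.grab_frame(n); cv2.imwrite(f"pics/{n}0.png",im[...,::-1]); np.savez(f"{n}0.npz",im=im,d=d)
    print(n,bot.get_calibration(n))
    for t in ("tin_eye","tin_grip","rack_face","lip","tin","rack"):
        try: print(t,[(np.round(x["centre"],1).tolist(),round(x["score"],2)) for x in bot.tip_of(n,t)][:3])
        except Exception as e: print(t,e)
print(bot.observe())
E
```

```text
side {'vertical_fov': 50.07636018834573, 'cx': 323.6045320924126, 'cy': 194.66037871420176, 'origin': array([0.5002091 , 0.87154331, 1.06130263]), 'orientation': array([-2.37842706, -0.01898324, -3.04732035])}
tin_eye [([177.4, 320.7], 0.6)]
tin_grip [([189.0, 347.7], 0.78)]
rack_face [([291.3, 322.8], 0.75)]
lip [([271.7, 319.6], 0.64)]
tin [([199.1, 330.5], 0.96)]
rack [([296.6, 314.7], 0.97), ([139.8, 370.9], 0.65)]
top {'vertical_fov': 43.928968630622045, 'cx': 323.6442158532361, 'cy': 189.4668933716443, 'origin': array([ 0.37179139, -0.02721079,  1.61400087]), 'orientation': array([-3.0091196 ,  0.00339525, -1.54359791])}
tin_eye [([189.0, 365.8], 0.95), ([202.4, 353.5], 0.51)]
tin_grip [([221.4, 346.0], 0.59)]
rack_face []
lip [([200.4, 265.7], 0.97)]
tin [([202.9, 356.3], 0.96)]
rack [([193.3, 240.4], 0.84)]
{'clock': 0.7, 'qpos': array([ 1.10279681,  0.52139597, -0.03631669,  1.59950779,  0.02115956,
        1.0211362 , -0.11280278]), 'qd': array([ 5.26338640e-04, -5.80961500e-05,  1.73736298e-04, -9.63641962e-05,
       -4.53335280e-04,  6.71319044e-05,  4.59267321e-04]), 'joint_efforts': array([-1.73508572e-03, -9.26682115e+01,  1.97868772e+00, -3.70213544e+01,
        1.82076992e-02,  1.94893350e-03, -2.89089269e-05]), 'position': array([ 0.24210436, -0.57617573,  0.2312903 ]), 'tool_rot': array([-3.14152582e+00, -3.69986722e-05,  3.97747302e-01]), 'force': array([-0.16621987,  0.21985655,  0.10938935]), 'moment': array([-0.01980137,  0.00121644,  0.01655226]), 'grip_width': 0.08530432022546687}
```

View pics/side0.png

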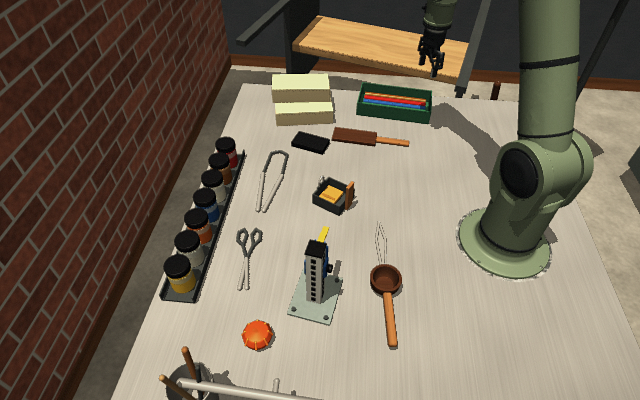

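View pics/top0.png

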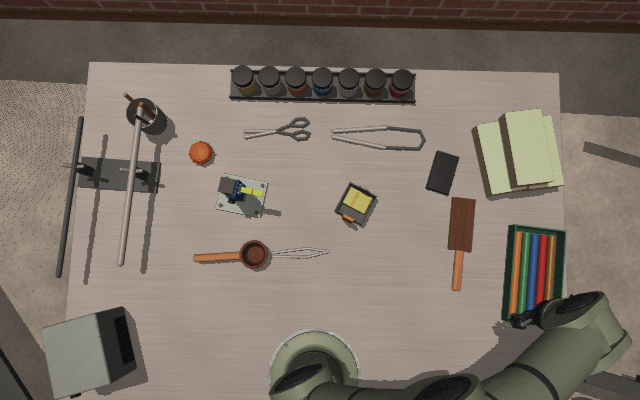

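The side view shows the tin at about (195,333) with its wooden grip at the right (col 350), and the rack at (280,317) with the yellow keeper pointing up toward the tin. In the top view the tin is at (205,356) with the grip at lower left, and the rack is at (195,240) with its lip pointing right.

Run:
```python
from h import *
for n,(r0,r1,c0,c1) in dict(side=(160,340,270,420),top=(160,240,200,400)).items():
    z=np.load(f"{n}0.npz"); im=z["im"][r0:r1,c0:c1]
    s=min(790//(c1-c0),590//(r1-r0)); cv2.imwrite(f"pics/{n}0z.png",cv2.resize(im[...,::-1],None,fx=s,fy=s,interpolation=cv2.INTER_CUBIC)); print(n,s)
T=np.load("top0.npz"); S=np.load("side0.npz")
for n,z in (("top",T),("side",S)):
    rr,cc=np.mgrid[:400,:640]; P=px2w(n,rr,cc,z["d"]); ok=z["d"]>0
    im=z["im"].astype(int); yel=ok&(im[...,0]>150)&(im[...,1]>130)&(im[...,2]<110)
    tab=P[300:,150:300] if 0 else None
    print(n,"table z",np.median(P[230:240,100:180,2]) if n=="top" else np.median(P[200:230,400:440,2]))
    for t in ("tin","rack","keeper"):
        L=bot.trace(n,t)
        if not L: print(t,None); continue
        m=L[0]["region"]&ok; p=P[m]; print(t,L[0]["score"],L[0]["box"],p.min(0).round(3),p.max(0).round(3))
        np.save(f"{n}_{t}.npy",np.c_[p,im[m]]);
        h=np.histogram(p[:,2],bins=np.arange(-.01,.26,.01)); print(h[0])
print([ray("top",200.4,265.7,0),ray("side",271.7,319.6,0),ray("side",291.3,322.8,0),ray("side",296.6,314.7,0),ray("top",193.3,240.4,0)])
print("eye",ray("top",189,365.8,.083),ray("side",177.4,320.7,.083),"grip",ray("top",221.4,346,.088),ray("side",189,347.7,.088),"tin",ray("top",202.9,356.3,0),ray("side",199.1,330.5,0))
```

```text
side 3
top 3
top table z 4.692893724833613e-05
tin 0.75 [335.3, 179.3, 377.6, 227.6] [ 0.474 -0.181 -0.007] [ 0.605 -0.054  0.115]
[ 81 285 307 199  38  91  23   6   9  17   4  35  11   0   0   0   0   0
   0   0   0   0   0   0   0   0]
rack 0.77 [216.1, 172.5, 268.8, 219.5] [ 0.49   0.16  -0.009] [0.637 0.339 0.24 ]
[ 57 574 540  14   5   7   1   0   0   0   6   5   9   4   7  12  29  23
  26  10  72 109  52  77 170   1]
keeper 0.48 [236.6, 186.5, 262.6, 193.6] [0.539 0.16  0.189] [0.561 0.229 0.21 ]
[ 0  0  0  0  0  0  0  0  0  0  0  0  0  0  0  0  0  0  0  1 51 73  1  0
  0  0]
side table z 0.00274200972184635
tin 0.72 [308.7, 179.6, 357.0, 212.3] [ 0.474 -0.229 -0.002] [ 0.611 -0.048  0.114]
[  3 104 207 319 144 182  42  23  19  20  16  26  14   0   0   0   0   0
   0   0   0   0   0   0   0   0]
rack 0.57 [287.3, 226.6, 341.8, 323.8] [ 0.493 -0.001 -0.001] [0.631 0.34  0.239]
[   1  255 1300   32   32   36   35   41   33   43   34   34   41   36
   52   42   78   74   71   53   86  117   66   47  276    0]
keeper 0.64 [319.4, 226.5, 328.3, 240.5] [ 0.539  0.011 -0.001] [0.559 0.214 0.21 ]
[ 1  2  0  0  0  0  0  0  0  0  0  0  0  0  0  0  0  0  0  0 27 62  1  0
  0  0]
[array([0.54544935, 0.17284304, 0.        ]), array([0.55800553, 0.17074202, 0.        ]), array([0.54246245, 0.23473233, 0.        ]), array([0.56335742, 0.25388994, 0.        ]), array([0.56664231, 0.25687984, 0.        ])]
eye [ 0.58056391 -0.14765749  0.083     ] [ 0.58670671 -0.13908729  0.083     ] grip [ 0.47765334 -0.08797476  0.088     ] [ 0.49537741 -0.09070449  0.088     ] tin [ 0.5451812  -0.12386627  0.        ] [ 0.55046401 -0.12300275  0.        ]
```

View pics/side0z.png

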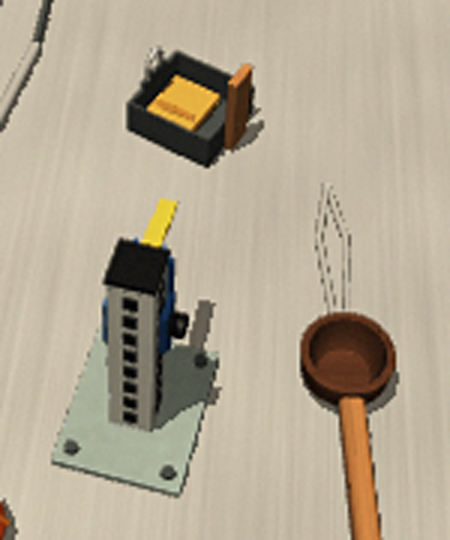

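View pics/top0z.png

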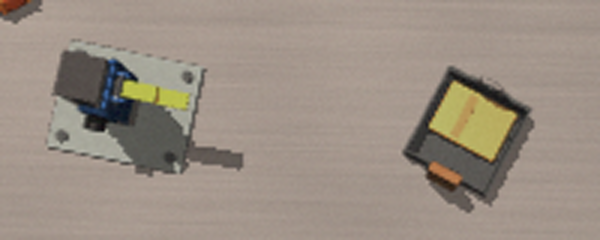

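Run:
```python
from h import *
rr,cc=np.mgrid[:400,:640]
for n in ("top","side"):
    z=np.load(f"{n}0.npz"); P=px2w(n,rr,cc,z["d"]); im=z["im"].astype(int); ok=z["d"]>0
    def box(x0,x1,y0,y1,z0,z1): return ok&(P[...,0]>x0)&(P[...,0]<x1)&(P[...,1]>y0)&(P[...,1]<y1)&(P[...,2]>z0)&(P[...,2]<z1)
    def rect(m,name):
        p=P[m]; 
        if len(p)<4: print(n,name,len(p)); return
        r=cv2.minAreaRect((p[:,:2]*1000).astype(np.float32)); print(n,name,len(p),"c",np.round(r[0],1),"sz",np.round(r[1],1),"ang",round(r[2],2),"zmed",round(np.median(p[:,2]),4),"mean",p.mean(0).round(4))
    rect(box(.45,.65,-.25,-.02,.006,.15),"tin>6")
    rect(box(.45,.65,-.25,-.02,.038,.05),"tin rim")
    rect(box(.45,.54,-.14,-.02,.098,.115),"grip top")
    rect(box(.52,.65,-.25,-.1,.062,.095),"eye")
    rect(box(.45,.70,.12,.36,.005,.016),"foot")
    rect(box(.45,.70,.12,.36,.226,.24),"upright top")
    rect(box(.50,.62,.12,.36,.15,.222),"plate etc")
    yel=(im[...,0]>140)&(im[...,1]>120)&(im[...,2]<100)
    m=box(.5,.62,.13,.3,.15,.25)&yel; rect(m,"keeper"); p=P[m]; print(np.round(p[np.argsort(p[:,1])][::max(1,len(p)//18)],4).tolist())
```

```text
top tin>6 1028 c [ 550.3 -134.8] sz [198.4 229.5] ang 0.18 zmed 0.0188 mean [ 0.5463 -0.1251  0.026 ]
top tin rim 111 c [ 535.2 -115.8] sz [ 99.8 115.7] ang 63.35 zmed 0.0447 mean [ 0.5422 -0.1202  0.0443]
top grip top 46 c [488.8 -92.4] sz [35.4 10.8] ang 64.21 zmed 0.1075 mean [ 0.4887 -0.0924  0.1072]
top eye 22 c [ 584.8 -140.3] sz [29.3  7.3] ang 66.0 zmed 0.0814 mean [ 0.5844 -0.14    0.0793]
top foot 1240 c [574.6 238.9] sz [249.3 238.4] ang 0.29 zmed 0.0089 mean [0.5569 0.2397 0.0093]
top upright top 230 c [560.8 257.1] sz [44.6 43.3] ang 79.56 zmed 0.2317 mean [0.5605 0.2568 0.2319]
top plate etc 328 c [556.6 222. ] sz [ 63.  118.9] ang 12.37 zmed 0.2001 mean [0.5471 0.2212 0.1946]
top keeper 113 c [549.  190.5] sz [61.2 15.9] ang 80.04 zmed 0.2001 mean [0.5493 0.1902 0.2005]
[[0.5508, 0.1598, 0.2001], [0.5457, 0.1633, 0.1937], [0.551, 0.166, 0.197], [0.5454, 0.1689, 0.1953], [0.5513, 0.1722, 0.1941], [0.5513, 0.1752, 0.193], [0.554, 0.1781, 0.1939], [0.5425, 0.1807, 0.1927], [0.5555, 0.1856, 0.203], [0.5419, 0.1889, 0.1958], [0.5439, 0.1938, 0.2019], [0.5515, 0.1959, 0.2093
[... 822 characters left out ...]
sz [123.5  67. ] ang 68.3 zmed 0.1899 mean [0.5538 0.2558 0.1869]
side keeper 102 c [550.3 189.6] sz [59.1 16. ] ang 79.38 zmed 0.2037 mean [0.5502 0.1898 0.2032]
[[0.5474, 0.16, 0.1981], [0.5524, 0.1633, 0.2014], [0.5389, 0.1671, 0.1996], [0.5492, 0.1693, 0.2009], [0.5515, 0.1719, 0.1997], [0.5487, 0.1744, 0.199], [0.5561, 0.1775, 0.1978], [0.5431, 0.1791, 0.2015], [0.548, 0.181, 0.199], [0.5476, 0.1863, 0.2015], [0.5522, 0.1925, 0.2047], [0.5495, 0.1941, 0.207], [0.5492, 0.1974, 0.2071], [0.5565, 0.2008, 0.2063], [0.5537, 0.2032, 0.2057], [0.5561, 0.2051, 0.2078], [0.5534, 0.2061, 0.2054], [0.5531, 0.2091, 0.2051], [0.5555, 0.2108, 0.2069], [0.5627, 0.214, 0.206], [0.5547, 0.2188, 0.2092]]
```

Measurements agree across both cameras. Tin: origin about (541.6, -116.6) mm, yaw -26.7°. Rack: yaw about 80°, plate face (557, 231) mm, peg base height about 180 mm. The next step is to move over the grip.

```bash
python3 -m inch '[{"dx":30,"dy":-25,"hand":0},{"dx":30,"dy":-25,"hand":0},{"dx":30,"dy":-25,"hand":0},{"dx":30,"dy":-25,"hand":0},{"dx":30,"dy":-25,"hand":0},{"dx":30,"dy":-25,"hand":0},{"dx":30,"dy":-25,"hand":0},{"dx":30,"dy":-25,"hand":0},{"dx":30,"dy":-25,"hand":0},{"dx":30,"dy":-25,"hand":0}]' 80
cat >> h.py <<'E'
def go(x,y,z,yaw,off=None):
    "needed shift in current tool axes (mm), turn (rotvec tool) to reach TCP pose tool-down"
    s=bot.observe(); Rc=R.from_euler('xyz',s["tool_rot"]); Rt=R.from_euler('xyz',[np.pi,0,np.radians(yaw)])
    print("pos",np.round(np.array(s["position"])*1e3,1),"rpy",np.degrees(s["tool_rot"]).round(2),"F",np.round(s["force"],2),"M",np.round(s["moment"],2),"w",round(s["grip_width"]*1e3,1),"t",round(s["clock"],2))
    d=np.array([x,y,z])/1e3-s["position"]
    print("shift cur axes",(Rc.inv().apply(d)*1e3).round(1),"| in target axes",(Rt.inv().apply(d)*1e3).round(1),"turn",(Rc.inv()*Rt).as_rotvec().round(4))
E
python3 -c "
from h import *
go(489.8,-90.6,150,63.3)"
```

```text
pos [ 242.1 -576.2  231.3] rpy [180.    -0.    22.79] F [ 0.01 -0.2   0.84] M [ 0.01 -0.02 -0.03] w 85.4 t 1.0
shift cur axes [ 416.4 -351.7   81.3] | in target axes [545.1   3.1  81.3] turn [ 1.00e-04 -0.00e+00 -7.07e-01]schema error: expected keys dx, dy, dz, rx, ry, rz, hand
```

```bash
python3 -m inch '[{"dx":30,"dy":-25,"dz":0,"rx":0,"ry":0,"rz":0,"hand":0},{"dx":30,"dy":-25,"dz":0,"rx":0,"ry":0,"rz":0,"hand":0},{"dx":30,"dy":-25,"dz":0,"rx":0,"ry":0,"rz":0,"hand":0},{"dx":30,"dy":-25,"dz":0,"rx":0,"ry":0,"rz":0,"hand":0},{"dx":30,"dy":-25,"dz":0,"rx":0,"ry":0,"rz":0,"hand":0},{"dx":30,"dy":-25,"dz":0,"rx":0,"ry":0,"rz":0,"hand":0},{"dx":30,"dy":-25,"dz":0,"rx":0,"ry":0,"rz":0,"hand":0},{"dx":30,"dy":-25,"dz":0,"rx":0,"ry":0,"rz":0,"hand":0},{"dx":30,"dy":-25,"dz":0,"rx":0,"ry":0,"rz":0,"hand":0},{"dx":30,"dy":-25,"dz":0,"rx":0,"ry":0,"rz":0,"hand":0}]' 80
python3 -c "
from h import *
go(489.8,-90.6,150,63.3)"
```

```text
clock: 2.0
position: [0.4224, -0.2281, 0.2315]
tool_rot: [3.141, -0.0, 0.398]
force: [0.4, -0.7, -0.5]
grip_width: 0.0429
pos [ 422.4 -228.1  231.5] rpy [ 1.7998e+02 -2.0000e-02  2.2790e+01] F [ 0.35 -0.72 -0.47] M [-0.01 -0.05 -0.01] w 42.9 t 2.0
shift cur axes [ 115.3 -100.7   81.5] | in target axes [153.1  -1.6  81.5] turn [ 5.000e-04 -2.000e-04 -7.071e-01]
```

```bash
python3 -m inch '[{"dx":0,"dy":0,"dz":0,"rx":0,"ry":0,"rz":-0.118,"hand":0},{"dx":0,"dy":0,"dz":0,"rx":0,"ry":0,"rz":-0.118,"hand":0},{"dx":0,"dy":0,"dz":0,"rx":0,"ry":0,"rz":-0.118,"hand":0},{"dx":0,"dy":0,"dz":0,"rx":0,"ry":0,"rz":-0.118,"hand":0},{"dx":0,"dy":0,"dz":0,"rx":0,"ry":0,"rz":-0.118,"hand":0},{"dx":0,"dy":0,"dz":0,"rx":0,"ry":0,"rz":-0.117,"hand":0},{"dx":38,"dy":0,"dz":0,"rx":0,"ry":0,"rz":0,"hand":0},{"dx":38,"dy":0,"dz":20,"rx":0,"ry":0,"rz":0,"hand":0},{"dx":38,"dy":0,"dz":20,"rx":0,"ry":0,"rz":0,"hand":0},{"dx":38,"dy":0,"dz":20,"rx":0,"ry":0,"rz":0,"hand":0}]'
python3 - <<'E'
from h import *
go(489.8,-90.6,150,63.3)
im,d=bot.grab_frame("side"); cv2.imwrite("pics/side1.png",cv2.resize(im[100:260,240:440,::-1],None,fx=4,fy=3.75,interpolation=cv2.INTER_CUBIC))
E
```

```text
clock: 3.0
position: [0.4908, -0.0925, 0.1708]
tool_rot: [3.141, -0.0, 1.104]
force: [1.1, -0.6, 0.8]
grip_width: 0.0428
pos [490.8 -92.5 170.8] rpy [ 1.7995e+02 -2.0000e-02  6.3260e+01] F [ 1.12 -0.61  0.82] M [-0.08 -0.    0.04] w 42.8 t 3.0
shift cur axes [ 1.3 -1.7 20.8] | in target axes [ 1.3 -1.7 20.8] turn [ 0.0008 -0.0003 -0.0007]
```

View pics/side1.png

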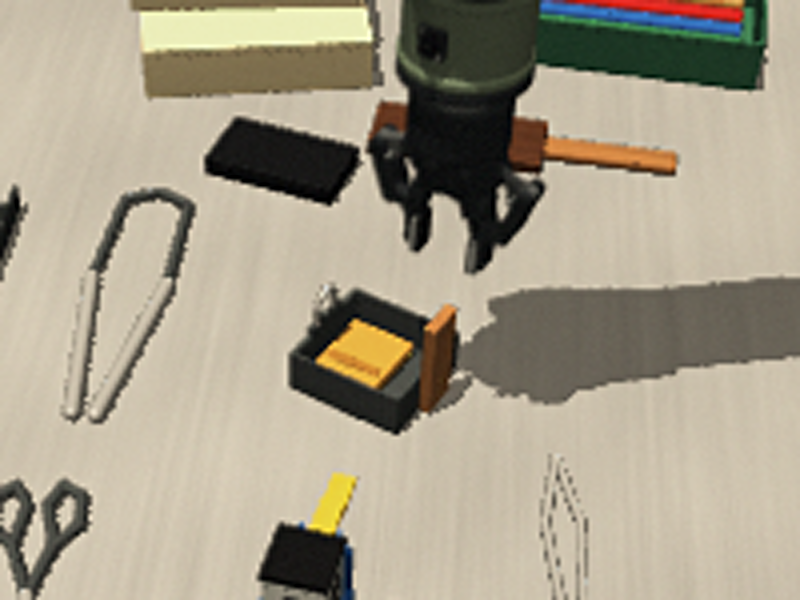

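The gripper is above the grip with the fingers straddling it. Descending now.

```bash
python3 -m inch '[{"dx":1.3,"dy":-1.7,"dz":25,"rx":0,"ry":0,"rz":0,"hand":0},{"dx":0,"dy":0,"dz":25,"rx":0,"ry":0,"rz":0,"hand":0},{"dx":0,"dy":0,"dz":20,"rx":0,"ry":0,"rz":0,"hand":0},{"dx":0,"dy":0,"dz":18,"rx":0,"ry":0,"rz":0,"hand":0},{"dx":0,"dy":0,"dz":13.8,"rx":0,"ry":0,"rz":0,"hand":0},{"dx":0,"dy":0,"dz":0,"rx":0,"ry":0,"rz":0,"hand":0}]'
python3 - <<'E'
from h import *
go(489.8,-90.6,69,63.3)
im,d=bot.grab_frame("side"); cv2.imwrite("pics/side2.png",cv2.resize(im[120:240,280:400,::-1],None,fx=4.8,fy=4.8,interpolation=cv2.INTER_CUBIC))
E
```

```text
clock: 3.65
position: [0.4884, -0.0917, 0.0682]
tool_rot: [-3.139, 0.001, 1.105]
force: [-0.1, -0.3, 0.4]
grip_width: 0.0427
pos [488.4 -91.7  68.2] rpy [-1.7987e+02  4.0000e-02  6.3310e+01] F [-0.07 -0.33  0.42] M [ 0.03 -0.04  0.03] w 42.7 t 3.65
shift cur axes [ 1.6  0.8 -0.8] | in target axes [ 1.6  0.8 -0.8] turn [-0.0023  0.0008  0.0001]
```

View pics/side2.png

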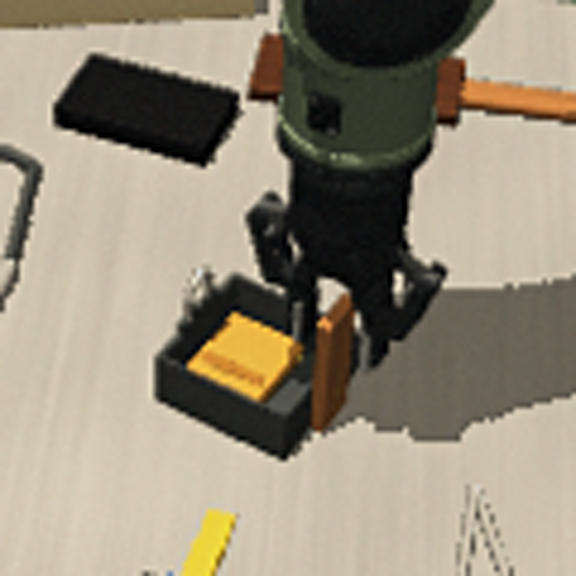

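The fingers stand either side of the grip. Closing.

```bash
python3 -m inch '[{"dx":1.5,"dy":0.8,"dz":0,"rx":0,"ry":0,"rz":0,"hand":0.3},{"dx":0,"dy":0,"dz":0,"rx":0,"ry":0,"rz":0,"hand":0.5},{"dx":0,"dy":0,"dz":0,"rx":0,"ry":0,"rz":0,"hand":0.7},{"dx":0,"dy":0,"dz":0,"rx":0,"ry":0,"rz":0,"hand":1},{"dx":0,"dy":0,"dz":0,"rx":0,"ry":0,"rz":0,"hand":1},{"dx":0,"dy":0,"dz":0,"rx":0,"ry":0,"rz":0,"hand":1},{"dx":0,"dy":0,"dz":0,"rx":0,"ry":0,"rz":0,"hand":1},{"dx":0,"dy":0,"dz":0,"rx":0,"ry":0,"rz":0,"hand":1}]' 90
python3 -c "
from h import *
go(489.8,-90.6,69,63.3)"
```

```text
clock: 4.5
position: [0.4909, -0.0909, 0.0702]
tool_rot: [3.141, -0.0, 1.105]
force: [-2.4, 0.6, 10.0]
grip_width: 0.0111
pos [490.9 -90.9  70.2] rpy [ 1.7995e+02 -1.0000e-02  6.3290e+01] F [-2.36  0.62 10.01] M [ 0.19  0.47 -0.05] w 11.1 t 4.5
shift cur axes [-0.2 -1.1  1.2] | in target axes [-0.2 -1.1  1.2] turn [ 0.0009 -0.0002 -0.0002]
```

```bash
python3 -m inch '[{"dx":0,"dy":0,"dz":-3,"rx":0,"ry":0,"rz":0,"hand":1},{"dx":0,"dy":0,"dz":-7,"rx":0,"ry":0,"rz":0,"hand":1},{"dx":0,"dy":0,"dz":-15,"rx":0,"ry":0,"rz":0,"hand":1},{"dx":0,"dy":0,"dz":-20,"rx":0,"ry":0,"rz":0,"hand":1},{"dx":0,"dy":0,"dz":-20,"rx":0,"ry":0,"rz":0,"hand":1},{"dx":0,"dy":0,"dz":-20,"rx":0,"ry":0,"rz":0,"hand":1},{"dx":0,"dy":0,"dz":-10,"rx":0,"ry":0,"rz":0,"hand":1},{"dx":0,"dy":0,"dz":-5,"rx":0,"ry":0,"rz":0,"hand":1},{"dx":0,"dy":0,"dz":0,"rx":0,"ry":0,"rz":0,"hand":1},{"dx":0,"dy":0,"dz":0,"rx":0,"ry":0,"rz":0,"hand":1}]' 90
cat >> h.py <<'E'
def tinfit(tag):
    "tin pose relative to tool from both clouds: fit rim/eye points in tool frame"
    rr,cc=np.mgrid[:400,:640]
    s=bot.observe(); Rc=R.from_euler('xyz',s["tool_rot"]).as_matrix(); 
    yaw=np.arctan2(Rc[1,0],Rc[0,0])+np.pi/2-np.pi # tin yaw = tool yaw -90
    for n in ("top","side"):
        im,d=bot.grab_frame(n); np.savez(f"{n}_{tag}.npz",im=im,d=d)
        P=px2w(n,rr,cc,d); q=P-np.array(s["position"])
        Rt=R.from_euler('z',yaw).as_matrix(); q=q@Rt  # tin-aligned axes, origin TCP (x: fwd to eye)
        ok=d>0
        m=ok&(q[...,0]>.095)&(q[...,0]<.125)&(abs(q[...,1])<.03)&(q[...,2]>-.006)&(q[...,2]<.03)
        e=q[m]*1e3; print(n,"eye n",len(e),"mean",e.mean(0).round(1) if len(e) else None,"zmax",np.sort(e[:,2])[-4:].round(1) if len(e) else None)
        m=ok&(q[...,0]>.0)&(q[...,0]<.13)&(abs(q[...,1])<.06)&(q[...,2]>-.038)&(q[...,2]<-.012)
        e=q[m]*1e3; 
        if len(e)>10:
            top=e[(abs(e[:,1])>46)|(e[:,0]>104)]
            A=np.c_[top[:,0],top[:,1],np.ones(len(top))]; 
            k=np.linalg.lstsq(A,top[:,2],rcond=None)[0]
            for _ in range(5):
                r=top[:,2]-A@k; g=abs(r)<3; k=np.linalg.lstsq(A[g],top[g,2],rcond=None)[0]
            print(n,"rim plane slope x,y (deg)",np.degrees(k[:2]).round(2),"z at 58",(k[0]*58+k[2]).round(1),"n",g.sum(), cv2.minAreaRect(e[:,:2].astype(np.float32)))
    return s
E
python3 - <<'E'
from h import *
go(489.8,-90.6,170,63.3)
tinfit("lift")
for n,(r0,r1,c0,c1) in dict(side=(100,240,280,420),top=(150,250,290,430)).items():
    z=np.load(f"{n}_lift.npz"); cv2.imwrite(f"pics/{n}_lift.png",cv2.resize(z["im"][r0:r1,c0:c1,::-1],None,fx=4,fy=4,interpolation=cv2.INTER_CUBIC))
E
```

```text
clock: 5.5
position: [0.4902, -0.0908, 0.1688]
tool_rot: [-3.141, 0.0, 1.105]
force: [0.4, -0.2, -3.8]
grip_width: 0.0108
pos [490.2 -90.8 168.8] rpy [-1.7994e+02  2.0000e-02  6.3300e+01] F [ 0.4  -0.15 -3.76] M [0.09 0.22 0.01] w 10.8 t 5.5
shift cur axes [ 0.  -0.5 -1.2] | in target axes [ 0.  -0.5 -1.2] turn [-0.001   0.0003 -0.0001]
top eye n 0 mean None zmax None
top rim plane slope x,y (deg) [-0.19 11.17] z at 58 -33.4 n 8 ((105.45262145996094, 38.948814392089844), (11.779723167419434, 23.959325790405273), 32.46648406982422)
side eye n 27 mean [105.7   3.4   7.8] zmax [15.4 15.9 17.5 20.6]
side rim plane slope x,y (deg) [4.31 1.84] z at 58 -29.0 n 90 ((55.309837341308594, 1.1403350830078125), (106.04645538330078, 110.64191436767578), 89.34962463378906)
```

View pics/side_lift.png

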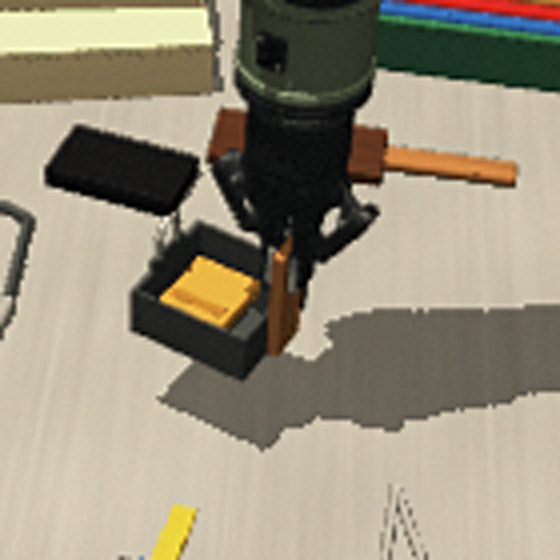

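View pics/top_lift.png

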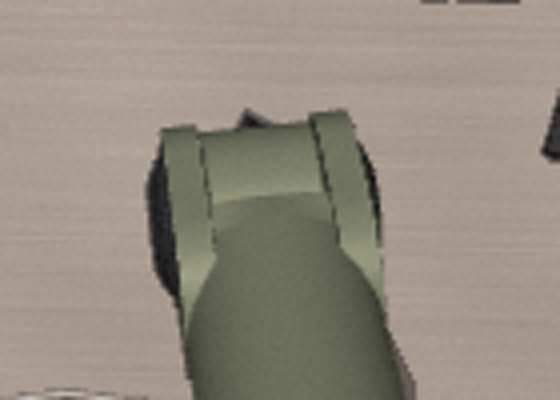

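```bash
cat >> h.py <<'E'
def overlay(tag,out,win,s=5,pitch=0,dxyz=(0,0,0),n="side",rack=False,im=None,H=.180):
    if im is None: im=np.load(f"{n}_{tag}.npz")["im"]
    st=bot.observe(); Rc=R.from_euler('xyz',st["tool_rot"]).as_matrix()
    tx=Rc[:,1];ty=-Rc[:,0]; tx=tx if True else tx
    tz=-Rc[:,2]; B=np.stack([tx,np.cross(tz,tx),tz],1)
    g=np.array([-58,0,70.2]) ; # TCP in tin frame
    Rp=R.from_euler('y',-pitch,degrees=True).as_matrix()
    W=lambda p: np.array(st["position"])+(((np.asarray(p,float)-g)@Rp.T+np.array(dxyz))@B.T)/1e3
    r0,r1,c0,c1=win; I=cv2.resize(im[r0:r1,c0:c1,::-1],None,fx=s,fy=s,interpolation=cv2.INTER_CUBIC)
    def poly(Wp,col,closed=True):
        u=w2px(n,Wp); q=np.stack([(u[:,1]-c0+.5)*s,(u[:,0]-r0+.5)*s],1); cv2.polylines(I,[np.int32(np.round(q))],closed,col,1,cv2.LINE_AA)
    poly(W([[52,50,45],[52,-50,45],[-52,-50,45],[-52,50,45]]),(0,255,0))
    poly(W([[52,50,0],[52,-50,0],[-52,-50,0],[-52,50,0]]),(0,160,0))
    poly(W([[-64,18,108],[-64,-18,108],[-52,-18,108],[-52,18,108]]),(255,0,255))
    poly(W([[49,13,54],[49,13,75],[49,0,83],[49,-13,75],[49,-13,54]]),(0,0,255),False)
    if rack:
        ya=np.radians(80); ex=np.array([np.cos(ya),np.sin(ya),0]); ey=np.array([-ex[1],ex[0],0]); F=np.array([.5571,.2314,H])
        K=lambda o,w,u: F-ex*o/1e3+ey*w/1e3+np.array([0,0,u/1e3])
        poly(np.array([K(42,8,16.5),K(72,8,16.5),K(72,-8,16.5),K(42,-8,16.5)]),(255,255,0))
        poly(np.array([K(5,8,24),K(42,8,24),K(42,-8,24),K(5,-8,24)]),(255,255,0))
        poly(np.array([K(0,25,36),K(0,-25,36),K(0,-25,-95),K(0,25,-95)]),(255,0,0))
    cv2.imwrite(out,I)
E
python3 -c "
from h import *
overlay('lift','pics/ov1.png',(130,220,290,400),6)"
```

```text
(no output)
```

View pics/ov1.png

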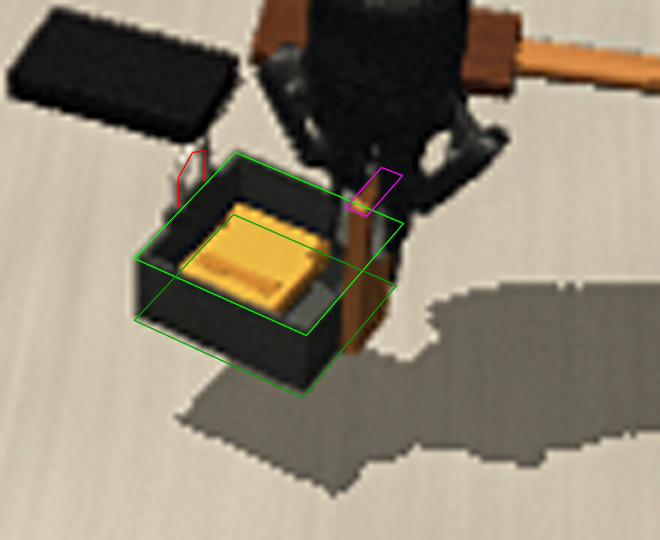

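The overlay fits within about 1 px (roughly 2 mm), so the tin is level and held. Next is turning towards the rack.

```bash
python3 -m inch '[{"dx":0,"dy":0,"dz":0,"rx":0,"ry":0,"rz":-0.05,"hand":1},{"dx":0,"dy":0,"dz":0,"rx":0,"ry":0,"rz":-0.1,"hand":1},{"dx":0,"dy":0,"dz":0,"rx":0,"ry":0,"rz":-0.12,"hand":1},{"dx":0,"dy":0,"dz":0,"rx":0,"ry":0,"rz":-0.12,"hand":1},{"dx":0,"dy":0,"dz":0,"rx":0,"ry":0,"rz":-0.12,"hand":1},{"dx":0,"dy":0,"dz":0,"rx":0,"ry":0,"rz":-0.12,"hand":1},{"dx":0,"dy":0,"dz":0,"rx":0,"ry":0,"rz":-0.12,"hand":1},{"dx":0,"dy":0,"dz":0,"rx":0,"ry":0,"rz":-0.12,"hand":1},{"dx":0,"dy":0,"dz":0,"rx":0,"ry":0,"rz":-0.12,"hand":1},{"dx":0,"dy":0,"dz":0,"rx":0,"ry":0,"rz":-0.12,"hand":1}]' 90
python3 -m inch '[{"dx":0,"dy":0,"dz":0,"rx":0,"ry":0,"rz":-0.12,"hand":1},{"dx":0,"dy":0,"dz":0,"rx":0,"ry":0,"rz":-0.12,"hand":1},{"dx":0,"dy":0,"dz":0,"rx":0,"ry":0,"rz":-0.12,"hand":1},{"dx":0,"dy":0,"dz":0,"rx":0,"ry":0,"rz":-0.12,"hand":1},{"dx":0,"dy":0,"dz":0,"rx":0,"ry":0,"rz":-0.12,"hand":1},{"dx":0,"dy":0,"dz":0,"rx":0,"ry":0,"rz":-0.1,"hand":1},{"dx":0,"dy":0,"dz":0,"rx":0,"ry":0,"rz":-0.052,"hand":1},{"dx":0,"dy":0,"dz":0,"rx":0,"ry":0,"rz":0,"hand":1}]' 90
python3 -c "
from h import *
go(523.8,42.3,170.2,170); print(bot.observe()['qpos'].round(2))"
```

```text
clock: 6.6
position: [0.4903, -0.0908, 0.1689]
tool_rot: [-3.141, -0.001, 2.22]
force: [1.0, 0.1, -3.6]
grip_width: 0.011
clock: 7.4
position: [0.4904, -0.0909, 0.1689]
tool_rot: [3.141, -0.001, 2.968]
force: [0.4, -0.5, -3.5]
grip_width: 0.011
pos [490.4 -90.9 168.9] rpy [ 1.7997e+02 -5.0000e-02  1.7003e+02] F [ 0.37 -0.53 -3.54] M [-0.23 -0.   -0.05] w 11.0 t 7.4
shift cur axes [ -9.8 137.   -1.2] | in target axes [ -9.8 137.   -1.3] turn [ 0.0005 -0.0009  0.0005]
[ 0.67  0.51 -0.8   1.96  0.48  0.87  1.01]
```

```bash
python3 -m inch '[{"dx":-1,"dy":8,"dz":0,"rx":0,"ry":0,"rz":0,"hand":1},{"dx":-2,"dy":20,"dz":-0.6,"rx":0,"ry":0,"rz":0,"hand":1},{"dx":-2,"dy":25,"dz":-0.6,"rx":0,"ry":0,"rz":0,"hand":1},{"dx":-2,"dy":25,"dz":0,"rx":0,"ry":0,"rz":0,"hand":1},{"dx":-2,"dy":22,"dz":0,"rx":0,"ry":0,"rz":0,"hand":1},{"dx":-0.8,"dy":12,"dz":0,"rx":0,"ry":0,"rz":0,"hand":1},{"dx":0,"dy":5,"dz":0,"rx":0,"ry":0,"rz":0,"hand":1},{"dx":0,"dy":0,"dz":0,"rx":0,"ry":0,"rz":0,"hand":1},{"dx":0,"dy":0,"dz":0,"rx":0,"ry":0,"rz":0,"hand":1}]' 90
python3 - <<'E'
from h import *
go(523.8,42.3,170.2,170)
tinfit("pre")
overlay('pre','pics/ov2.png',(180,300,260,400),5,rack=True)
z=np.load("top_pre.npz"); cv2.imwrite("pics/top_pre.png",cv2.resize(z["im"][150:250,200:360,::-1],None,fx=5,fy=5,interpolation=cv2.INTER_CUBIC))
E
```

```text
clock: 8.3
position: [0.5204, 0.0217, 0.1706]
tool_rot: [-3.141, -0.0, 2.966]
force: [-0.7, -0.4, -3.7]
grip_width: 0.0109
pos [520.4  21.7 170.6] rpy [-1.7996e+02 -2.0000e-02  1.6992e+02] F [-0.66 -0.36 -3.66] M [-0.22  0.07 -0.02] w 10.9 t 8.3
shift cur axes [ 0.2 20.9  0.4] | in target axes [ 0.2 20.9  0.4] turn [-0.0007 -0.0003 -0.0015]
top eye n 20 mean [105.3   4.4  10.5] zmax [15.8 18.1 19.1 21. ]
top rim plane slope x,y (deg) [  0.14 -12.47] z at 58 -15.8 n 26 ((82.67744445800781, 39.2940788269043), (45.121337890625, 92.39962768554688), 51.67853546142578)
side eye n 41 mean [108.6  -1.5   8.2] zmax [17.4 17.9 18.  21.7]
side rim plane slope x,y (deg) [-0.39  0.47] z at 58 -23.7 n 113 ((57.993717193603516, -1.1125564575195312), (111.2248764038086, 100.44084930419922), 0.06971486657857895)
```

View pics/ov2.png

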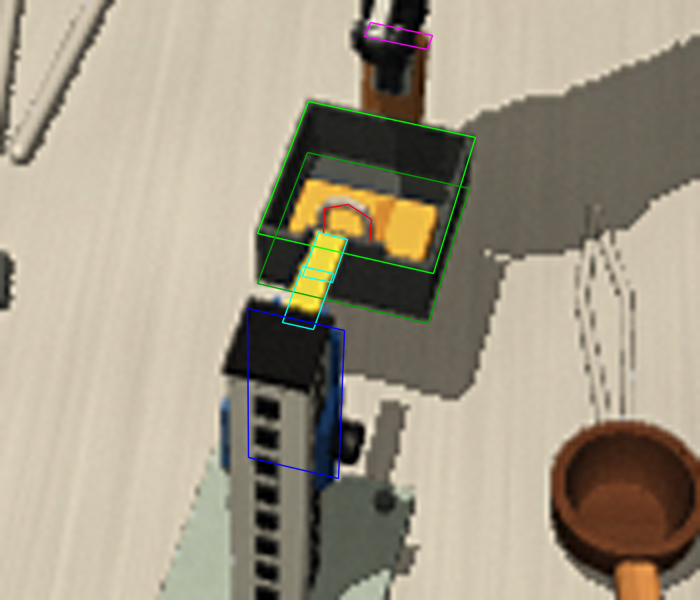

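View pics/top_pre.png

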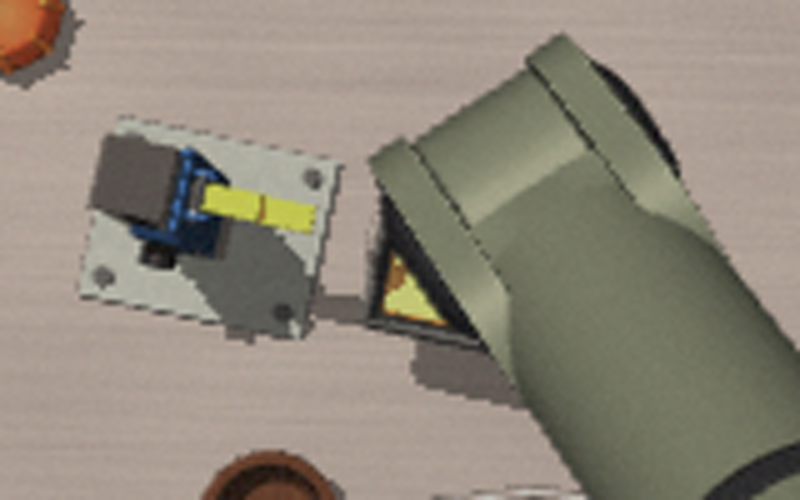

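Overlay of tin, eye and keeper agrees within about 1 px. Moving the eye under the lip (out ≈ 62).

```bash
python3 -m inch '[{"dx":0.2,"dy":5,"dz":1,"rx":0,"ry":0,"rz":0,"hand":1},{"dx":0,"dy":9,"dz":1,"rx":0,"ry":0,"rz":0,"hand":1},{"dx":0,"dy":9,"dz":0,"rx":0,"ry":0,"rz":0,"hand":1},{"dx":0,"dy":9,"dz":0,"rx":0,"ry":0,"rz":0,"hand":1},{"dx":0,"dy":7,"dz":0,"rx":0,"ry":0,"rz":0,"hand":1},{"dx":0,"dy":4,"dz":0,"rx":0,"ry":0,"rz":0,"hand":1},{"dx":0,"dy":1,"dz":0,"rx":0,"ry":0,"rz":0,"hand":1},{"dx":0,"dy":0,"dz":0,"rx":0,"ry":0,"rz":0,"hand":1}]' 90
python3 - <<'E'
from h import *
go(527.8,65,168.6,170)
tinfit("lip")
overlay('lip','pics/ov3.png',(180,300,260,400),5,rack=True)
E
```

```text
clock: 9.2
position: [0.528, 0.0661, 0.1687]
tool_rot: [-3.142, -0.0, 2.967]
force: [-0.1, -0.0, -4.6]
grip_width: 0.0111
pos [528.   66.1 168.7] rpy [-180.     -0.    169.99] F [-0.06 -0.04 -4.63] M [-0.28  0.04  0.  ] w 11.1 t 9.2
shift cur axes [ 0.1 -1.1  0.1] | in target axes [ 0.1 -1.1  0.1] turn [-0.0001 -0.     -0.0002]
top eye n 29 mean [115.2   4.3  22.8] zmax [28.8 29.3 29.3 29.4]
top rim plane slope x,y (deg) [-1.73 -6.1 ] z at 58 -19.8 n 28 ((96.49188232421875, 15.777782440185547), (53.98714828491211, 114.41139221191406), 33.15631103515625)
side eye n 40 mean [108.    3.3  19.7] zmax [29.3 29.5 29.6 30. ]
side rim plane slope x,y (deg) [-0.26 -0.16] z at 58 -23.5 n 113 ((57.684226989746094, -0.8405723571777344), (112.35327911376953, 100.5925064086914), 0.17751026153564453)
```

View pics/ov3.png

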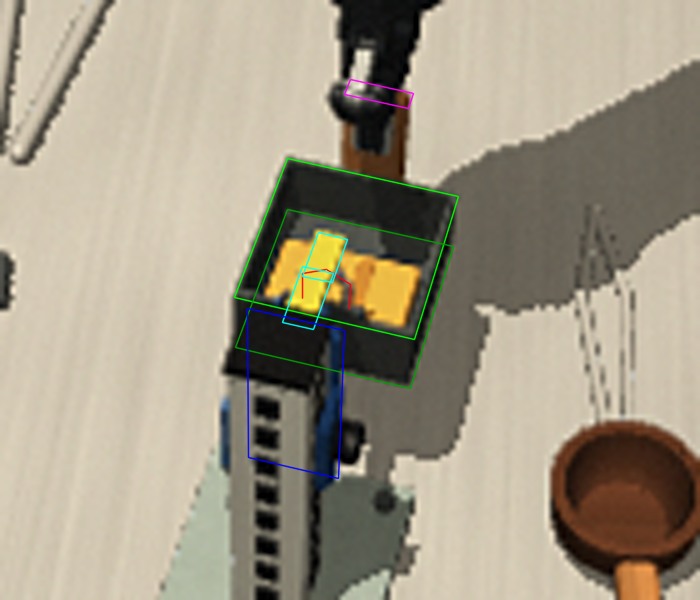

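Eye is under the lip with no contact visible. Lifting gently.

```bash
python3 -m inch '[{"dx":0,"dy":0,"dz":-3,"rx":0,"ry":0,"rz":0,"hand":1},{"dx":0,"dy":0,"dz":-4,"rx":0,"ry":0,"rz":0,"hand":1},{"dx":0,"dy":0,"dz":-3,"rx":0,"ry":0,"rz":0,"hand":1},{"dx":0,"dy":0,"dz":-2,"rx":0,"ry":0,"rz":0,"hand":1},{"dx":0,"dy":0,"dz":0,"rx":0,"ry":0,"rz":0,"hand":1}]' 90
python3 -c "
from h import *
go(527.8,65,168.6,170)"
python3 -m inch '[{"dx":0,"dy":0,"dz":-2,"rx":0,"ry":0,"rz":0,"hand":1},{"dx":0,"dy":0,"dz":-3,"rx":0,"ry":0,"rz":0,"hand":1},{"dx":0,"dy":0,"dz":-2.5,"rx":0,"ry":0,"rz":0,"hand":1},{"dx":0,"dy":0,"dz":-1,"rx":0,"ry":0,"rz":0,"hand":1},{"dx":0,"dy":0,"dz":0,"rx":0,"ry":0,"rz":0,"hand":1}]' 90
python3 - <<'E'
from h import *
go(527.8,65,189,170)
tinfit("up")
overlay('up','pics/ov4.png',(180,300,260,400),5,rack=True)
E
```

```text
clock: 9.8
position: [0.5282, 0.066, 0.1811]
tool_rot: [3.142, 0.0, 2.967]
force: [0.3, 0.2, -4.6]
grip_width: 0.011
pos [528.2  66.  181.1] rpy [1.8000e+02 3.0000e-02 1.6997e+02] F [ 0.29  0.17 -4.63] M [-0.26 -0.02  0.07] w 11.0 t 9.8
shift cur axes [ 0.2 -1.1 12.5] | in target axes [ 0.2 -1.1 12.5] turn [ 0.0001  0.0005 -0.0005]
clock: 10.3
position: [0.5281, 0.0661, 0.1894]
tool_rot: [3.141, 0.0, 2.967]
force: [-0.1, 0.8, -4.7]
grip_width: 0.0114
pos [528.1  66.1 189.4] rpy [1.7999e+02 2.0000e-02 1.6998e+02] F [-0.06  0.85 -4.71] M [-0.29  0.07 -0.04] w 11.4 t 10.3
shift cur axes [ 0.1 -1.1  0.4] | in target axes [ 0.1 -1.1  0.4] turn [ 0.0001  0.0003 -0.0003]
top eye n 34 mean [115.9   3.5  14.4] zmax [20.2 20.2 23.6 24.2]
top rim plane slope x,y (deg) [-0.44 -1.43] z at 58 -23.7 n 31 ((98.67536926269531, 13.671207427978516), (51.042701721191406, 113.5634765625), 31.937374114990234)
side eye n 79 mean [109.6   0.4  16.6] zmax [24.3 24.6 24.7 25.6]
side rim plane slope x,y (deg) [-0.53 -0.23] z at 58 -23.8 n 123 ((57.61506652832031, -0.8050537109375), (100.28466033935547, 111.34416961669922), 89.96199798583984)
```

View pics/ov4.png

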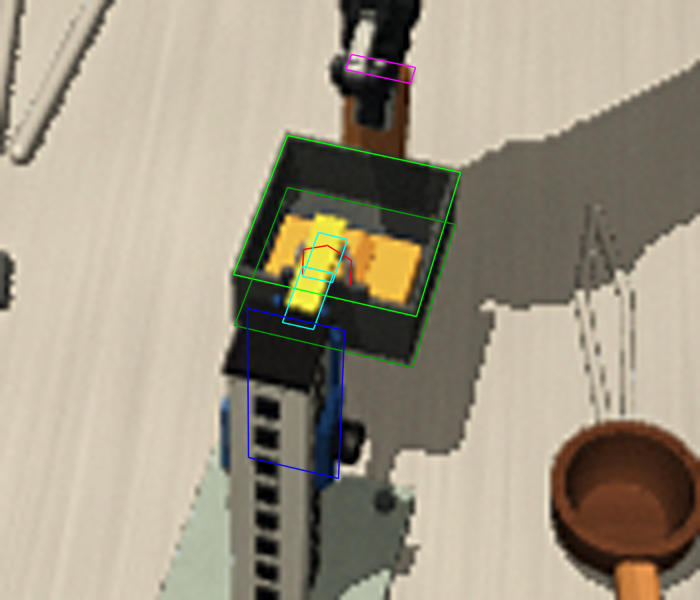

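The lip's end has moved up in the image (top edge 233→215 px in the crop), so the keeper is on the eye. Measuring how high.

```bash
cat >> h.py <<'E'
def keeper(tag):
    rr,cc=np.mgrid[:400,:640]
    ex=np.array([np.cos(np.radians(80)),np.sin(np.radians(80)),0]); F=np.array([.5571,.2314,.180])
    for n in ("top","side"):
        z=np.load(f"{n}_{tag}.npz"); P=px2w(n,rr,cc,z["d"]); im=z["im"].astype(int)
        q=P-F; o=-(q@ex)*1e3; w=(q@np.array([-ex[1],ex[0],0]))*1e3; u=q[...,2]*1e3
        m=(z["d"]>0)&(abs(w)<9)&(o>5)&(o<80)&(u>3)&(u<95)&(im[...,0]>140)&(im[...,1]>120)&(im[...,2]<110)
        print(n,m.sum(),[(a,round(float(np.median(u[m&(o>=a)&(o<a+8)])),1),int((m&(o>=a)&(o<a+8)).sum())) for a in range(8,80,8) if (m&(o>=a)&(o<a+8)).any()])
E
cp top0.npz top_0.npz; cp side0.npz side_0.npz
python3 -c "
from h import *
for t in ('0','lip','up'): keeper(t)"
```

```text
top 115 [(8, 24.3, 10), (16, 25.4, 14), (24, 23.5, 15), (32, 22.8, 18), (40, 15.7, 10), (48, 16.5, 14), (56, 18.3, 17), (64, 16.8, 16), (72, 16.4, 1)]
side 102 [(8, 29.2, 4), (16, 26.0, 15), (24, 26.8, 19), (32, 26.6, 14), (40, 21.7, 6), (48, 18.9, 17), (56, 19.5, 14), (64, 19.0, 13)]
top 88 [(8, 24.9, 10), (16, 25.2, 16), (24, 23.6, 16), (32, 23.2, 15), (40, 18.1, 13), (48, 16.6, 14), (56, 17.2, 4)]
side 100 [(8, 28.2, 6), (16, 26.7, 14), (24, 26.7, 15), (32, 26.3, 14), (40, 23.5, 5), (48, 19.3, 18), (56, 18.7, 13), (64, 18.0, 14), (72, 17.6, 1)]
top 81 [(8, 26.3, 10), (16, 28.7, 17), (24, 30.2, 13), (32, 30.9, 15), (40, 27.7, 11), (48, 26.2, 14), (56, 19.9, 1)]
side 124 [(8, 28.9, 7), (16, 30.3, 18), (24, 31.5, 20), (32, 33.2, 19), (40, 28.2, 8), (48, 29.2, 18), (56, 30.2, 19), (64, 32.0, 15)]
```

Peg height 180 mm confirmed; the eye is at up ≈ 21–22, which is the wanted window. Sliding in.

```bash
python3 -m inch '[{"dx":0,"dy":2,"dz":0,"rx":0,"ry":0,"rz":0,"hand":1},{"dx":0,"dy":3,"dz":0,"rx":0,"ry":0,"rz":0,"hand":1},{"dx":0,"dy":3,"dz":0,"rx":0,"ry":0,"rz":0,"hand":1},{"dx":0,"dy":3,"dz":0,"rx":0,"ry":0,"rz":0,"hand":1},{"dx":0,"dy":3,"dz":0,"rx":0,"ry":0,"rz":0,"hand":1}]' 90
python3 -c "
from h import *
go(528,66,189,170)"
python3 -m inch '[{"dx":0,"dy":3,"dz":0,"rx":0,"ry":0,"rz":0,"hand":1},{"dx":0,"dy":3,"dz":0,"rx":0,"ry":0,"rz":0,"hand":1},{"dx":0,"dy":2,"dz":0,"rx":0,"ry":0,"rz":0,"hand":1},{"dx":0,"dy":1,"dz":0,"rx":0,"ry":0,"rz":0,"hand":1},{"dx":0,"dy":0,"dz":0,"rx":0,"ry":0,"rz":0,"hand":1}]' 90
python3 - <<'E'
from h import *
go(528,66,189,170)
tinfit("in1"); keeper("in1")
overlay('in1','pics/ov5.png',(180,300,260,400),5,rack=True)
E
```

```text
clock: 10.9
position: [0.5305, 0.0801, 0.1892]
tool_rot: [-3.142, -0.0, 2.967]
force: [-0.9, -1.4, -4.2]
grip_width: 0.0112
pos [530.5  80.1 189.2] rpy [-1.8000e+02 -1.0000e-02  1.6999e+02] F [-0.9  -1.42 -4.25] M [-0.62  0.08 -0.04] w 11.2 t 10.9
shift cur axes [  0.  -14.3   0.2] | in target axes [  0.  -14.3   0.2] turn [-0.     -0.0001 -0.0002]
clock: 11.4
position: [0.5321, 0.0893, 0.1893]
tool_rot: [3.141, 0.0, 2.967]
force: [0.2, 3.9, -4.8]
grip_width: 0.0109
pos [532.1  89.3 189.3] rpy [1.7996e+02 1.0000e-02 1.7001e+02] F [ 0.19  3.92 -4.76] M [0.1  0.03 0.  ] w 10.9 t 11.4
shift cur axes [  0.  -23.6   0.2] | in target axes [  0.  -23.6   0.3] turn [0.0007 0.0001 0.0002]
top eye n 15 mean [120.4   3.3  19.2] zmax [22.4 22.7 24.5 24.5]
top rim plane slope x,y (deg) [ 2.41 -2.54] z at 58 -24.3 n 23 ((85.49547576904297, 45.60824203491211), (28.51302719116211, 65.22074890136719), 62.302398681640625)
side eye n 87 mean [110.6   0.9  19.5] zmax [28.5 28.7 28.9 29.3]
side rim plane slope x,y (deg) [-1.88  0.71] z at 58 -23.9 n 109 ((57.54987335205078, -0.7314682006835938), (100.61820983886719, 109.35142517089844), 89.56011962890625)
top 29 [(8, 25.8, 11), (16, 29.9, 14), (24, 31.5, 4)]
side 134 [(8, 29.6, 9), (16, 31.7, 22), (24, 34.2, 19), (32, 36.6, 18), (40, 32.5, 12), (48, 34.2, 22), (56, 37.3, 18), (64, 38.8, 14)]
```

View pics/ov5.png

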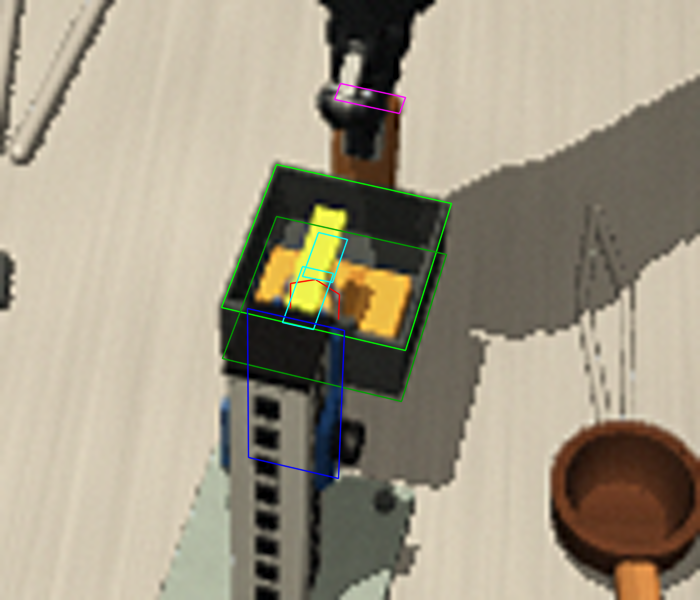

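```bash
python3 -m inch '[{"dx":0,"dy":2,"dz":0,"rx":0,"ry":0,"rz":0,"hand":1},{"dx":0,"dy":3,"dz":0,"rx":0,"ry":0,"rz":0,"hand":1},{"dx":0,"dy":3,"dz":0,"rx":0,"ry":0,"rz":0,"hand":1},{"dx":0,"dy":2,"dz":0,"rx":0,"ry":0,"rz":0,"hand":1},{"dx":0,"dy":0,"dz":0,"rx":0,"ry":0,"rz":0,"hand":1},{"dx":0,"dy":0,"dz":0,"rx":0,"ry":0,"rz":0,"hand":1}]' 90
python3 - <<'E'
from h import *
go(532,89.3,189,170)
tinfit("in2"); keeper("in2")
overlay('in2','pics/ov6.png',(180,300,260,400),5,rack=True)
print(bot.observe()["force"])
E
```

```text
clock: 12.1
position: [0.5338, 0.0988, 0.1892]
tool_rot: [3.141, -0.0, 2.967]
force: [0.1, 0.6, -5.6]
grip_width: 0.0112
pos [533.8  98.8 189.2] rpy [ 1.7999e+02 -1.0000e-02  1.7000e+02] F [ 0.14  0.64 -5.62] M [-0.32  0.14  0.04] w 11.2 t 12.1
shift cur axes [ 0.1 -9.6  0.2] | in target axes [ 0.1 -9.6  0.2] turn [ 0.0002 -0.0001 -0.0001]
top eye n 11 mean [122.    9.   16.2] zmax [19.2 19.2 20.1 22.9]
top rim plane slope x,y (deg) [-0.87 -0.68] z at 58 -26.2 n 24 ((85.37161254882812, 46.782447814941406), (24.286785125732422, 60.56126022338867), 62.58247375488281)
side eye n 78 mean [109.1   0.4  18.6] zmax [24.2 24.3 24.8 24.8]
side rim plane slope x,y (deg) [-0.98 -0.08] z at 58 -23.9 n 106 ((57.60298156738281, -1.1225318908691406), (100.9299087524414, 110.65174102783203), 89.8884048461914)
top 4 [(8, 26.7, 4)]
side 118 [(8, 29.1, 5), (16, 29.7, 17), (24, 30.6, 22), (32, 31.6, 16), (40, 26.9, 10), (48, 26.4, 16), (56, 27.4, 17), (64, 28.2, 14), (72, 28.6, 1)]
[-0.01666013  0.69239989 -4.50393126]
```

View pics/ov6.png

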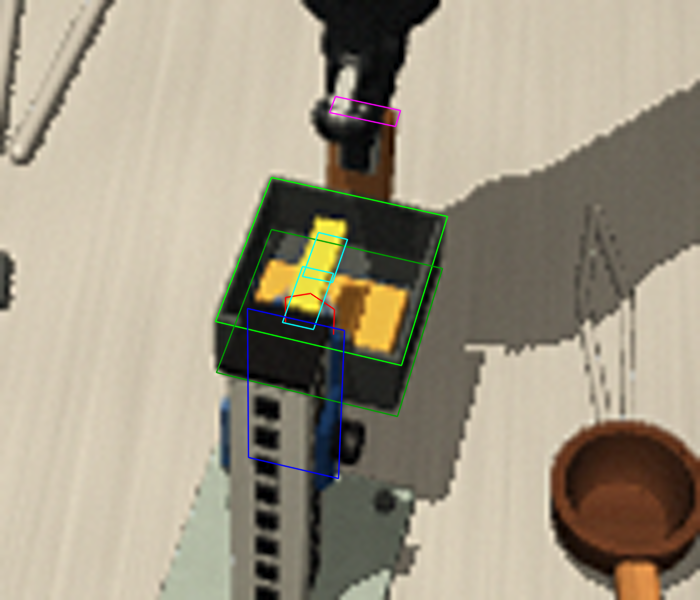

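The keeper has dropped to about 0.16 rad, so the leg is behind the bar and resting on it (out ≈ 28). Lowering onto the peg.

```bash
python3 -m inch '[{"dx":0,"dy":0,"dz":2,"rx":0,"ry":0,"rz":0,"hand":1},{"dx":0,"dy":0,"dz":2,"rx":0,"ry":0,"rz":0,"hand":1},{"dx":0,"dy":0,"dz":2,"rx":0,"ry":0,"rz":0,"hand":1},{"dx":0,"dy":0,"dz":1,"rx":0,"ry":0,"rz":0,"hand":1},{"dx":0,"dy":0,"dz":0,"rx":0,"ry":0,"rz":0,"hand":1}]' 90
python3 -m inch '[{"dx":0,"dy":0,"dz":0.7,"rx":0,"ry":0,"rz":0,"hand":1},{"dx":0,"dy":0,"dz":0,"rx":0,"ry":0,"rz":0,"hand":1}]' 90
python3 -m inch '[{"dx":0,"dy":0,"dz":0.7,"rx":0,"ry":0,"rz":0,"hand":1},{"dx":0,"dy":0,"dz":0,"rx":0,"ry":0,"rz":0,"hand":1}]' 90
python3 -c "
from h import *
go(534,98.8,189,170)
tinfit('d1'); keeper('d1')"
```

```text
clock: 12.7
position: [0.5338, 0.0985, 0.1821]
tool_rot: [-3.142, -0.0, 2.967]
force: [0.3, -0.0, -2.8]
grip_width: 0.0107
clock: 12.9
position: [0.5338, 0.0986, 0.1815]
tool_rot: [-3.142, -0.0, 2.967]
force: [0.1, 0.4, -3.1]
grip_width: 0.0107
clock: 13.1
position: [0.5338, 0.0986, 0.1808]
tool_rot: [3.141, 0.0, 2.967]
force: [1.0, 0.1, -3.3]
grip_width: 0.0108
pos [533.8  98.6 180.8] rpy [179.99   0.   169.98] F [ 0.99  0.07 -3.29] M [-0.23  0.05  0.01] w 10.8 t 13.1
shift cur axes [-0.1  0.2 -8.2] | in target axes [-0.1  0.2 -8.2] turn [ 0.0001  0.     -0.0004]
top eye n 14 mean [122.    6.9  23.7] zmax [26.1 27.  27.1 29.6]
top rim plane slope x,y (deg) [ 1.7  -2.38] z at 58 -25.6 n 19 ((85.14788818359375, 46.11500930786133), (26.494319915771484, 63.468135833740234), 62.27825164794922)
side eye n 58 mean [108.3  -0.4  24.6] zmax [27.9 28.1 28.1 29.6]
side rim plane slope x,y (deg) [-1.23  1.19] z at 58 -24.0 n 98 ((57.89073944091797, -1.3214912414550781), (100.8607406616211, 109.82052612304688), 89.94892883300781)
top 6 [(8, 25.6, 6)]
side 102 [(8, 28.2, 3), (16, 26.1, 17), (24, 27.4, 17), (32, 26.3, 13), (40, 23.0, 7), (48, 19.6, 16), (56, 19.6, 15), (64, 18.2, 12), (72, 17.2, 2)]
```

Keeper reads shut again (same heights as at the start) with the eye inside. Sliding towards home along the peg's slope.

```bash
python3 -m inch '[{"dx":0,"dy":2,"dz":0.4,"rx":0,"ry":0,"rz":0,"hand":1},{"dx":0,"dy":3,"dz":0.5,"rx":0,"ry":0,"rz":0,"hand":1},{"dx":0,"dy":3,"dz":0.5,"rx":0,"ry":0,"rz":0,"hand":1},{"dx":0,"dy":3,"dz":0.5,"rx":0,"ry":0,"rz":0,"hand":1},{"dx":0,"dy":2,"dz":0.4,"rx":0,"ry":0,"rz":0,"hand":1},{"dx":0,"dy":0,"dz":0,"rx":0,"ry":0,"rz":0,"hand":1}]' 90
python3 -m inch '[{"dx":0,"dy":2,"dz":0.4,"rx":0,"ry":0,"rz":0,"hand":1},{"dx":0,"dy":2,"dz":0.4,"rx":0,"ry":0,"rz":0,"hand":1},{"dx":0,"dy":2,"dz":0.4,"rx":0,"ry":0,"rz":0,"hand":1},{"dx":0,"dy":1,"dz":0.2,"rx":0,"ry":0,"rz":0,"hand":1},{"dx":0,"dy":0,"dz":0,"rx":0,"ry":0,"rz":0,"hand":1},{"dx":0,"dy":0,"dz":0,"rx":0,"ry":0,"rz":0,"hand":1}]' 90
python3 - <<'E'
from h import *
go(538,123,175.4,170)
tinfit("in3"); keeper("in3")
overlay('in3','pics/ov7.png',(180,300,260,400),5,rack=True)
E
```

```text
clock: 13.8
position: [0.536, 0.1118, 0.1784]
tool_rot: [3.141, -0.0, 2.967]
force: [0.1, -0.4, -2.5]
grip_width: 0.0111
clock: 14.4
position: [0.5373, 0.1183, 0.1771]
tool_rot: [3.141, 0.0, 2.967]
force: [-0.5, 0.5, -1.8]
grip_width: 0.011
pos [537.3 118.3 177.1] rpy [179.99   0.   169.99] F [-0.53  0.54 -1.82] M [-0.05  0.08 -0.01] w 11.0 t 14.4
shift cur axes [0.1 4.7 1.7] | in target axes [0.1 4.7 1.7] turn [ 0.0002  0.     -0.0002]
top eye n 10 mean [116.   22.6  10.4] zmax [14.6 18.3 23.6 29.9]
top rim plane slope x,y (deg) [10.02 11.78] z at 58 -41.4 n 32 ((89.86656188964844, 41.381126403808594), (25.6322021484375, 79.04025268554688), 72.01904296875)
side eye n 22 mean [119.6  21.   12.1] zmax [27.  28.8 29.6 29.8]
side rim plane slope x,y (deg) [-2.04  0.68] z at 58 -24.5 n 81 ((65.15420532226562, -0.77606201171875), (100.73270416259766, 126.63235473632812), 89.81822204589844)
top 0 []
side 97 [(8, 27.4, 6), (16, 27.1, 13), (24, 26.6, 16), (32, 27.0, 19), (40, 20.1, 3), (48, 18.4, 17), (56, 19.6, 15), (64, 19.4, 8)]
```

View pics/ov7.png

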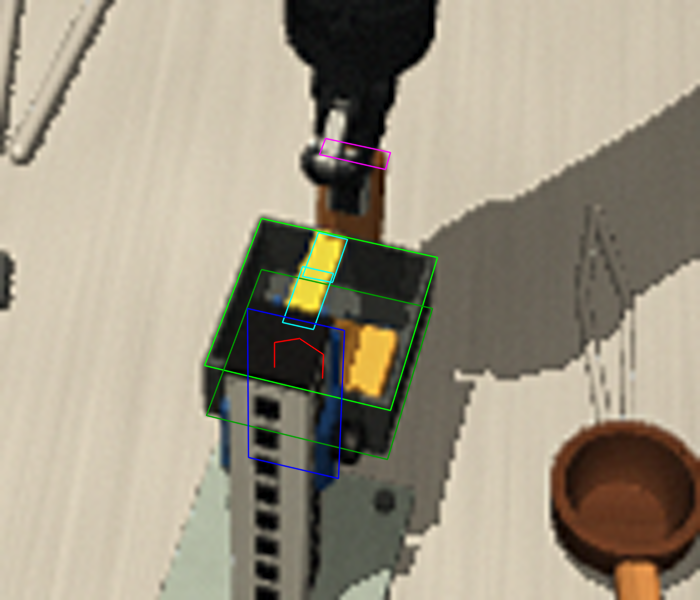

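```bash
python3 -m inch '[{"dx":0,"dy":1,"dz":0.2,"rx":0,"ry":0,"rz":0,"hand":1},{"dx":0,"dy":1,"dz":0.2,"rx":0,"ry":0,"rz":0,"hand":1},{"dx":0,"dy":0,"dz":0,"rx":0,"ry":0,"rz":0,"hand":1}]' 90
python3 -m inch '[{"dx":0,"dy":0.7,"dz":0.1,"rx":0,"ry":0,"rz":0,"hand":1},{"dx":0,"dy":0,"dz":0,"rx":0,"ry":0,"rz":0,"hand":1}]' 90
python3 -m inch '[{"dx":0,"dy":0.7,"dz":0.1,"rx":0,"ry":0,"rz":0,"hand":1},{"dx":0,"dy":0,"dz":0,"rx":0,"ry":0,"rz":0,"hand":1}]' 90
```

```text
clock: 14.8
position: [0.5376, 0.1204, 0.1767]
tool_rot: [3.141, -0.0, 2.967]
force: [0.2, 0.9, -2.5]
grip_width: 0.011
clock: 15.0
position: [0.5377, 0.121, 0.1766]
tool_rot: [3.142, -0.0, 2.967]
force: [-0.3, 1.2, -2.4]
grip_width: 0.0108
clock: 15.2
position: [0.5379, 0.1217, 0.1765]
tool_rot: [3.142, 0.0, 2.967]
force: [0.2, -0.4, -2.3]
grip_width: 0.0111
```

```bash
python3 -m inch '[{"dx":0,"dy":0.7,"dz":0.1,"rx":0,"ry":0,"rz":0,"hand":1},{"dx":0,"dy":0,"dz":0,"rx":0,"ry":0,"rz":0,"hand":1}]' 90
python3 -m inch '[{"dx":0,"dy":0.7,"dz":0.1,"rx":0,"ry":0,"rz":0,"hand":1},{"dx":0,"dy":0,"dz":0,"rx":0,"ry":0,"rz":0,"hand":1}]' 90
python3 -m inch '[{"dx":0,"dy":0.5,"dz":0.1,"rx":0,"ry":0,"rz":0,"hand":1},{"dx":0,"dy":0,"dz":0,"rx":0,"ry":0,"rz":0,"hand":1}]' 90
```

```text
clock: 15.4
position: [0.538, 0.1224, 0.1764]
tool_rot: [3.142, -0.0, 2.967]
force: [0.1, 0.0, -2.9]
grip_width: 0.0108
clock: 15.6
position: [0.5381, 0.1231, 0.1763]
tool_rot: [3.141, -0.0, 2.967]
force: [0.4, -0.2, -3.4]
grip_width: 0.0109
clock: 15.8
position: [0.5382, 0.1236, 0.1762]
tool_rot: [3.142, -0.0, 2.967]
force: [0.7, -0.4, -2.9]
grip_width: 0.0111
```

```bash
python3 -m inch '[{"dx":0,"dy":0.5,"dz":0.3,"rx":0,"ry":0,"rz":0,"hand":1},{"dx":0,"dy":0,"dz":0,"rx":0,"ry":0,"rz":0,"hand":1}]' 90
python3 -m inch '[{"dx":0,"dy":0.5,"dz":0.3,"rx":0,"ry":0,"rz":0,"hand":1},{"dx":0,"dy":0,"dz":0,"rx":0,"ry":0,"rz":0,"hand":1}]' 90
python3 -m inch '[{"dx":0,"dy":0.5,"dz":0.2,"rx":0,"ry":0,"rz":0,"hand":1},{"dx":0,"dy":0,"dz":0,"rx":0,"ry":0,"rz":0,"hand":1}]' 90
python3 - <<'E'
from h import *
go(538,123,175.4,170)
tinfit("in4"); keeper("in4")
overlay('in4','pics/ov8.png',(200,300,260,380),6,rack=True)
E
```

```text
clock: 16.0
position: [0.5383, 0.1239, 0.1759]
tool_rot: [-3.141, -0.0, 2.967]
force: [-0.6, -0.8, -1.1]
grip_width: 0.0112
clock: 16.2
position: [0.5384, 0.1238, 0.1757]
tool_rot: [-3.141, 0.0, 2.966]
force: [-2.4, -5.1, 2.1]
grip_width: 0.0109
clock: 16.4
position: [0.5384, 0.1238, 0.1756]
tool_rot: [-3.14, 0.0, 2.966]
force: [-3.0, -9.3, 5.9]
grip_width: 0.011
pos [538.4 123.8 175.6] rpy [-179.89    0.    169.94] F [-3.03 -9.28  5.92] M [-1.52  0.7   0.14] w 11.0 t 16.4
shift cur axes [ 0.3 -0.9  0.2] | in target axes [ 0.3 -0.9  0.2] turn [-0.0018  0.0001 -0.0011]
top eye n 12 mean [118.8  25.2   5. ] zmax [ 7.3 14.2 14.2 28.9]
top rim plane slope x,y (deg) [14.32 -5.15] z at 58 -30.0 n 34 ((95.30389404296875, 44.242671966552734), (21.177217483520508, 73.51532745361328), 67.74715423583984)
side eye n 30 mean [118.   22.9  11.2] zmax [25.  26.1 29.3 29.6]
side rim plane slope x,y (deg) [0.17 0.37] z at 58 -24.1 n 101 ((65.03314208984375, -0.9809303283691406), (100.88394927978516, 129.26663208007812), 89.931884765625)
top 0 []
side 92 [(8, 27.4, 3), (16, 26.5, 18), (24, 26.1, 15), (32, 25.7, 17), (40, 19.6, 5), (48, 19.5, 15), (56, 18.9, 15), (64, 19.0, 4)]
```

View pics/ov8.png

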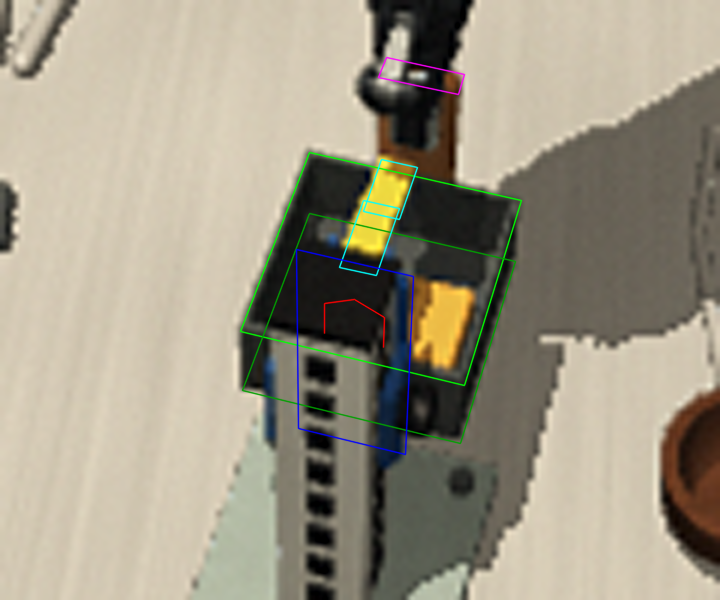

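The back meets the plate where predicted (within 1 mm), and the eye bears on the peg. I will ease the preload and release with a small opening to stay clear of the lip.

```bash
python3 -m inch '[{"dx":0,"dy":-0.5,"dz":-0.3,"rx":0,"ry":0,"rz":0,"hand":1},{"dx":0,"dy":0,"dz":0,"rx":0,"ry":0,"rz":0,"hand":1},{"dx":0,"dy":0,"dz":0,"rx":0,"ry":0,"rz":0,"hand":1}]' 30
python3 -m inch '[{"dx":0,"dy":0,"dz":0,"rx":0,"ry":0,"rz":0,"hand":0.68},{"dx":0,"dy":0,"dz":0,"rx":0,"ry":0,"rz":0,"hand":0.62},{"dx":0,"dy":0,"dz":0,"rx":0,"ry":0,"rz":0,"hand":0.55},{"dx":0,"dy":0,"dz":0,"rx":0,"ry":0,"rz":0,"hand":0.5},{"dx":0,"dy":0,"dz":0,"rx":0,"ry":0,"rz":0,"hand":0.45},{"dx":0,"dy":0,"dz":0,"rx":0,"ry":0,"rz":0,"hand":0.45}]' 20
python3 - <<'E'
from h import *
go(538,123,175.4,170)
tinfit("rel"); keeper("rel")
overlay('rel','pics/ov9.png',(200,300,260,380),6,rack=True)
E
```

```text
clock: 16.8
position: [0.5384, 0.1239, 0.1757]
tool_rot: [-3.141, 0.0, 2.966]
force: [-2.0, -5.4, 0.9]
grip_width: 0.011
clock: 17.4
position: [0.5384, 0.1246, 0.1757]
tool_rot: [3.141, 0.0, 2.967]
force: [0.7, 0.1, -0.9]
grip_width: 0.0237
pos [538.4 124.6 175.7] rpy [179.99   0.   169.99] F [ 0.66  0.07 -0.93] M [0.03 0.02 0.05] w 23.7 t 17.4
shift cur axes [ 0.1 -1.6  0.3] | in target axes [ 0.1 -1.6  0.3] turn [ 0.0002  0.0001 -0.0002]
top eye n 14 mean [118.1  24.8   4.5] zmax [ 9.6 13.  20.6 27.9]
top rim plane slope x,y (deg) [5.71 0.49] z at 58 -26.4 n 27 ((94.40850830078125, 44.01250457763672), (21.18579864501953, 75.46308898925781), 67.88848114013672)
side eye n 31 mean [117.4  22.6  11. ] zmax [25.4 25.7 27.5 29.4]
side rim plane slope x,y (deg) [0.87 0.99] z at 58 -24.7 n 84 ((64.74099731445312, -0.7591400146484375), (127.83053588867188, 100.39676666259766), 0.05872652679681778)
top 0 []
side 87 [(8, 27.4, 4), (16, 26.2, 18), (24, 27.5, 15), (32, 27.0, 17), (40, 21.2, 5), (48, 18.7, 13), (56, 19.4, 12), (64, 20.0, 3)]
```

View pics/ov9.png

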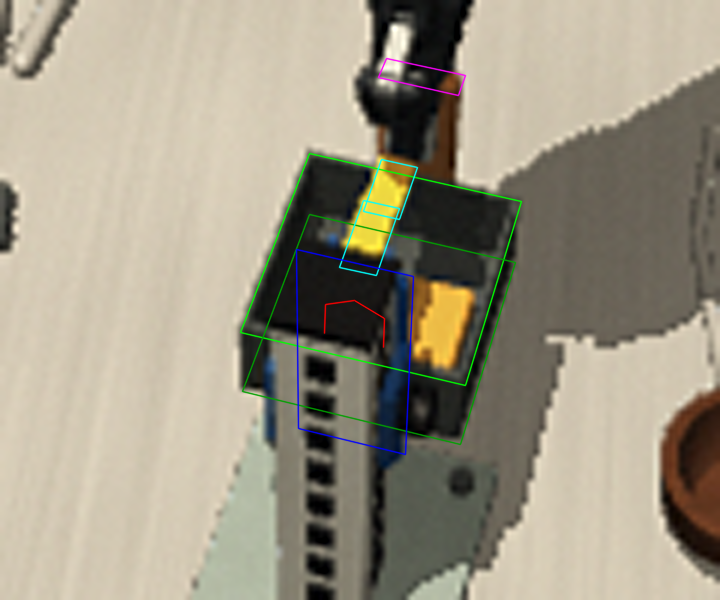

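Free, forces near zero. Retreating straight up.

```bash
python3 -m inch '[{"dx":0,"dy":-1,"dz":-2,"rx":0,"ry":0,"rz":0,"hand":0.42},{"dx":0,"dy":0,"dz":-5,"rx":0,"ry":0,"rz":0,"hand":0.42},{"dx":0,"dy":0,"dz":-8,"rx":0,"ry":0,"rz":0,"hand":0.42},{"dx":0,"dy":0,"dz":-12,"rx":0,"ry":0,"rz":0,"hand":0.42},{"dx":0,"dy":0,"dz":-20,"rx":0,"ry":0,"rz":0,"hand":0.42},{"dx":0,"dy":0,"dz":-25,"rx":0,"ry":0,"rz":0,"hand":0.42},{"dx":0,"dy":-10,"dz":-25,"rx":0,"ry":0,"rz":0,"hand":0.42},{"dx":0,"dy":-20,"dz":-15,"rx":0,"ry":0,"rz":0,"hand":0.42},{"dx":0,"dy":-30,"dz":0,"rx":0,"ry":0,"rz":0,"hand":0.42},{"dx":0,"dy":-40,"dz":0,"rx":0,"ry":0,"rz":0,"hand":0.42}]' 20
python3 -m inch '[{"dx":0,"dy":-45,"dz":0,"rx":0,"ry":0,"rz":0,"hand":0.42},{"dx":0,"dy":-45,"dz":0,"rx":0,"ry":0,"rz":0,"hand":0.42},{"dx":0,"dy":-45,"dz":0,"rx":0,"ry":0,"rz":0,"hand":0.42},{"dx":0,"dy":-40,"dz":0,"rx":0,"ry":0,"rz":0,"hand":0.42},{"dx":0,"dy":-20,"dz":0,"rx":0,"ry":0,"rz":0,"hand":0.42},{"dx":0,"dy":0,"dz":0,"rx":0,"ry":0,"rz":0,"hand":0.42},{"dx":0,"dy":0,"dz":0,"rx":0,"ry":0,"rz":0,"hand":0.42}]' 20
python3 - <<'E'
from h import *
rr,cc=np.mgrid[:400,:640]
ex=np.array([np.cos(np.radians(80)),np.sin(np.radians(80)),0]); F=np.array([.5571,.2314,.180]); ey=np.array([-ex[1],ex[0],0])
for n in ("top","side"):
    im,d=bot.grab_frame(n); np.savez(f"{n}_fin.npz",im=im,d=d)
    r0,r1,c0,c1=(140,250,200,340) if n=="top" else (190,310,250,400)
    cv2.imwrite(f"pics/{n}_fin.png",cv2.resize(im[r0:r1,c0:c1,::-1],None,fx=5,fy=5,interpolation=cv2.INTER_CUBIC))
    P=px2w(n,rr,cc,d); q=P-F; o=-(q@ex)*1e3; w=(q@ey)*1e3; u=q[...,2]*1e3
    def S(nm,m):
        p=np.c_[o[m],w[m],u[m]]; 
        if len(p)>3: print(n,nm,len(p),"mean",p.mean(0).round(1),"rect",[np.round(x,1) for x in cv2.minAreaRect(p[:,:2].astype(np.float32))])
    ok=d>0
    S("grip top",ok&(o>100)&(o<130)&(abs(w)<25)&(u>26)&(u<40))   # expect out 110, up 33
    S("rim front",ok&(o>97)&(o<107)&(abs(w)<56)&(abs(w)>22)&(u>-42)&(u<-22)) # up -30
    S("rim sides",ok&(o>2)&(o<107)&(abs(abs(w)-49)<4)&(u>-36)&(u<-24))
    S("rim back",ok&(o>-1)&(o<6)&(abs(w)<56)&(abs(w)>24)&(u>-36)&(u<-24))
keeper("fin"); go(538,123,175,170)
E
```

```text
clock: 18.5
position: [0.5208, 0.0254, 0.2892]
tool_rot: [3.141, 0.002, 2.969]
force: [0.9, -1.3, -0.7]
grip_width: 0.0247
clock: 19.2
position: [0.487, -0.1668, 0.2884]
tool_rot: [3.141, 0.001, 2.966]
force: [0.3, 1.1, -0.3]
grip_width: 0.0247
top grip top 50 mean [111.2   0.6  32.9] rect [array([111.2,   0.7]), array([33. , 11.9]), np.float64(87.7)]
top rim front 32 mean [102.8  -0.6 -32.5] rect [array([101.8,   0.3]), array([ 7.8, 99.7]), np.float64(0.1)]
top rim sides 79 mean [ 53.6  -5.  -30.2] rect [array([54.4,  0.3]), array([100. , 101.1]), np.float64(89.9)]
top rim back 32 mean [  3.5  -0.  -30.8] rect [array([3.3, 0.3]), array([99.6,  5.8]), np.float64(89.3)]
side grip top 66 mean [ 1.066e+02 -1.000e-01  3.310e+01] rect [array([107.6,  -0.7]), array([35.2, 13.6]), np.float64(87.0)]
side rim front 77 mean [100.5  -1.5 -33.4] rect [array([101.1,  -1.5]), array([ 7.6, 96.5]), np.float64(0.3)]
side rim sides 101 mean [ 52.6  -4.  -29. ] rect [array([52.2, -1.2]), array([100.4,  98.4]), np.float64(90.0)]
side rim back 39 mean [  1.1  13.6 -29.1] rect [array([ 1.6, -0.8]), array([99.7,  5.7]), np.float64(89.6)]
top 119 [(8, 24.3, 13), (16, 25.1, 12), (24, 24.4, 16), (32, 24.9, 17), (40, 18.3, 12), (48, 17.6, 15), (56, 16.3, 16), (64, 16.2, 17), (72, 15.7, 1)]
side 103 [(8, 27.7, 4), (16, 26.6, 17), (24, 25.7, 14), (32, 26.9, 18), (40, 23.0, 5), (48, 18.8, 15), (56, 19.0, 14), (64, 18.1, 16)]
pos [ 487.2 -165.8  288.2] rpy [1.7999e+02 3.0000e-02 1.7007e+02] F [ 0.22  0.27 -0.38] M [ 0.01 -0.    0.05] w 24.8 t 19.3
shift cur axes [-2.000e-01  2.933e+02  1.133e+02] | in target axes [1.000e-01 2.933e+02 1.132e+02] turn [0.0002 0.0006 0.0012]
```

View pics/top_fin.png

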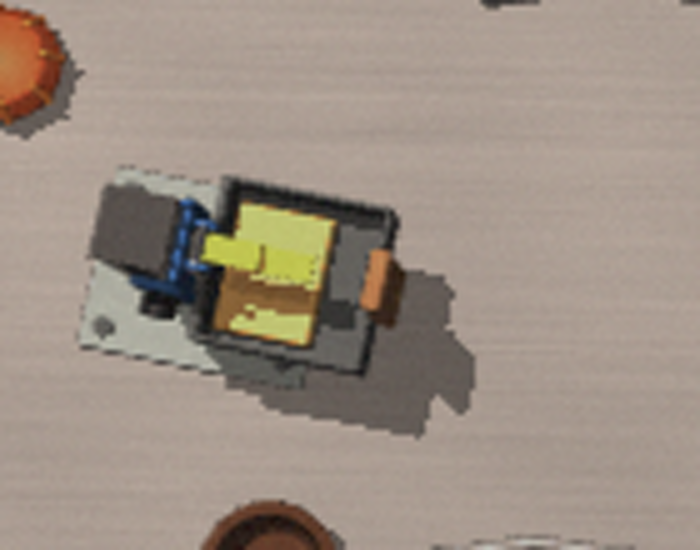

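View pics/side_fin.png

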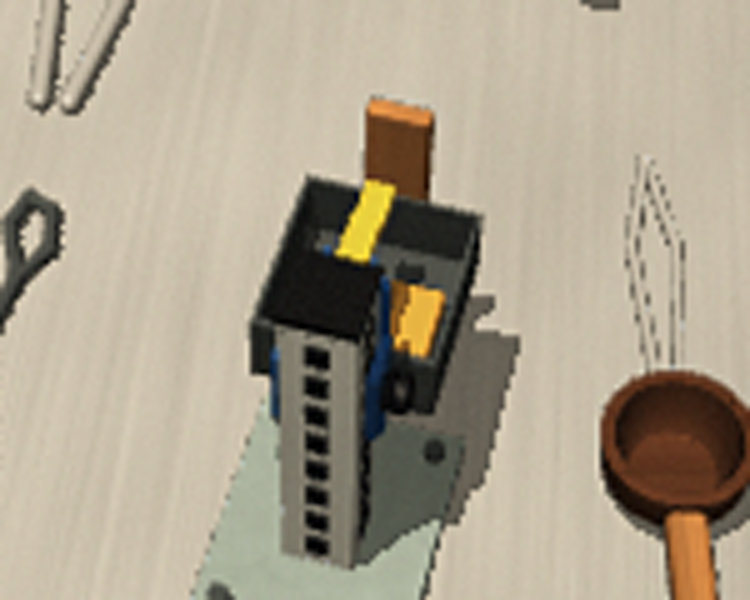

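The tin hangs square and level against the blue plate. The grip top is at out 108–111, up 33 (expected 110 and 33), the keeper is at its shut heights, and the robot is clear.

```bash
python3 -c "
from workcell import bot
print(bot.job_done())"
```

```text
the job is handed in; nothing more can be done
None
```

The wax tin is hung on the peg, back against the blue plate, with the keeper shut behind its eye. The job is handed in, at 19.3 s on the clock.

**What I did:** I gripped the tin by its wooden grip, lifted the keeper from under its lip with the eye and slid the eye over the peg. I then let it down so the leg dropped behind it, and slid the tin along the peg to the plate. Contact with the plate was about 10 N at most. I eased that off, let go with a small opening and backed away.

**Last checks:**
- **Tin home:** both cameras put the tin at its expected home position within about 2 mm. The grip top reads out 107–111, up 33, against an expected 110 and 33. The rim heights match a level tin.
- **Keeper:** it is back at the heights it had at the start, so it reads as shut.
- **Robot:** it stands about 0.3 m away, and the force readings are close to zero.
- **Other tools:** I moved nothing else on the table, and the nearby tools look undisturbed in the last pictures.

**Disagreements and limits:**
- **Camera bias:** the side camera reads about 2–3 mm higher than the top one, so I used the top camera's heights and took the peg height as 180 mm.
- **Hidden view:** near the rack the arm hid the eye from the top camera. There I followed the side picture and the force readings.

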